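# Refit the wringing rollers in the tiler's wash frame

### The job

Release the red clamp lever on the wash frame (swing it upright), then take out the worn black roller and lay it in the green scrap tray, and fit every orange roller from the mat into a lane of its own (any lane), held by both pins between the brass cups with that lane's tail block slid fully home. Only when all that is done, swing the clamp lever fully down again. Grip the thin-walled orange rollers gently and leave the other things on the shelf where they are.

Things in the scene. Friction and masses are not known exactly. Their poses are not given: they have to be found in the camera images.
- frame: wash-set roller frame, fixed: white base 250 x 300 x 12, blue head beam (66 high) at its -y end, three lanes along its y axis at x = -66, 0, +66. Origin on the shelf, z up. Per lane: fixed brass head cup (bore 16 square, 12.5 deep, mouth at y = -64), two grey 90 degree V rests at y = -30 and +50 (8 wide) that carry a roller level with the cups, and a sliding tail cup at +y
- lane1 (a point): lane 1, x = -66 in the frame: point 46 above the shelf where the centre of a held roller lies. With the tail drawn right back, a roller is laid in the V rests with its centre about 18 towards +y of this point (both pins clear of the cups); the tail cup slid home takes one pin and pushes the roller along the rests until the other pin is in the head cup
- tail1 (a joint): slide of the tail block of lane 1, in m: 0 drawn fully back (cup mouth at frame y = +110), 0.046 fully home (mouth at y = +64), moving towards the frame's -y. Cup 12.5 deep, bore 16; its own stop at 0.046 leaves the roller 1 mm end play. Takes about 2 N, stays where left
- tail1_grip (a point): grip point in the yellow upright fin on the blue tail block of lane 1, 80 above the shelf; the fin is 14 (across the lane) x 18 (along it), from 62 to 96 above the shelf; fins and lanes 66 apart; the block below it is 34 wide
- lane2 (a point): lane 2, x = 0 in the frame: point 46 above the shelf where the centre of a held roller lies. With the tail drawn right back, a roller is laid in the V rests with its centre about 18 towards +y of this point (both pins clear of the cups); the tail cup slid home takes one pin and pushes the roller along the rests until the other pin is in the head cup
- tail2 (a joint): slide of the tail block of lane 2, in m: 0 drawn fully back (cup mouth at frame y = +110), 0.046 fully home (mouth at y = +64), moving towards the frame's -y. Cup 12.5 deep, bore 16; its own stop at 0.046 leaves the roller 1 mm end play. Takes about 2 N, stays where left
- tail2_grip (a point): grip point in the yellow upright fin on the blue tail block of lane 2, 80 above the shelf; the fin is 14 (across the lane) x 18 (along it), from 62 to 96 above the shelf; fins and lanes 66 apart; the block below it is 34 wide
- lane3 (a point): lane 3, x = 66 in the frame: point 46 above the shelf where the centre of a held roller lies. With the tail drawn right back, a roller is laid in the V rests with its centre about 18 towards +y of this point (both pins clear of the cups); the tail cup slid home takes one pin and pushes the roller along the rests until the other pin is in the head cup
- tail3 (a joint): slide of the tail block of lane 3, in m: 0 drawn fully back (cup mouth at frame y = +110), 0.046 fully home (mouth at y = +64), moving towards the frame's -y. Cup 12.5 deep, bore 16; its own stop at 0.046 leaves the roller 1 mm end play. Takes about 2 N, stays where left
- tail3_grip (a point): grip point in the yellow upright fin on the blue tail block of lane 3, 80 above the shelf; the fin is 14 (across the lane) x 18 (along it), from 62 to 96 above the shelf; fins and lanes 66 apart; the block below it is 34 wide
- clamp (a joint): the red clamp lever at the +x side of the frame, hinged about the frame's x axis at x = +128, y = -75, z = 35 in the frame, in rad: 0 upright, 1.35 fully down (nearly level); going down, its free end swings towards the frame's +y. Starts down. Stiff (0.15 Nm), stays where it is left
- clamp_grip (a point): grip point on the red lever, 75 from the hinge, where the lever is 12 wide (frame x) and 14 thick; the lever ends 90 from the hinge
- roller1: orange eight-sided roller; starts on a black mat 4 thick, between low stops (18 high); may be absent. Body 120 long, 28 across its flats; pins 10 diameter, 16 long at both ends (152 overall). Origin at its centre on its axis, which is its y axis; both ends alike. 140 g. Cracks if the two fingers together press with over 120 N; a grip of 20 to 30 N carries it
- roller2: orange eight-sided roller; starts on a black mat 4 thick, between low stops (18 high); may be absent. Body 120 long, 28 across its flats; pins 10 diameter, 16 long at both ends (152 overall). Origin at its centre on its axis, which is its y axis; both ends alike. 140 g. Cracks if the two fingers together press with over 120 N; a grip of 20 to 30 N carries it
- roller3: orange eight-sided roller; starts on a black mat 4 thick, between low stops (18 high); may be absent. Body 120 long, 28 across its flats; pins 10 diameter, 16 long at both ends (152 overall). Origin at its centre on its axis, which is its y axis; both ends alike. 140 g. Cracks if the two fingers together press with over 120 N; a grip of 20 to 30 N carries it
- worn1: worn black roller, same shape and size as the orange ones; if present it starts held between the cups of lane 1 (only one of the three worn rollers is there). Origin at its centre on its axis, its y axis. To lift it out, draw that tail right back, then shift the roller about 18 towards the frame's +y so that its pin leaves the head cup, then lift
- worn2: worn black roller, same shape and size as the orange ones; if present it starts held between the cups of lane 2 (only one of the three worn rollers is there). Origin at its centre on its axis, its y axis. To lift it out, draw that tail right back, then shift the roller about 18 towards the frame's +y so that its pin leaves the head cup, then lift
- worn3: worn black roller, same shape and size as the orange ones; if present it starts held between the cups of lane 3 (only one of the three worn rollers is there). Origin at its centre on its axis, its y axis. To lift it out, draw that tail right back, then shift the roller about 18 towards the frame's +y so that its pin leaves the head cup, then lift
- scrap_tray: green open tray for scrap, fixed, 200 (its x) x 100 x 35 high outside, walls and floor 4; origin under its centre
- trowel: gauging trowel with a wooden handle, about 310 long; bystander, lying flat along its own x axis; origin on its underside
- file: silver tile file with a black handle, about 250 long; bystander, lying flat along its own x axis; origin on its underside
- wedge_pack: yellow pack of plastic wedges, 85 x 60 x 31; bystander; origin near its middle on its underside
- spacer_tub: round tub of spacers with a red lid, 64 diameter, 75 high; bystander; origin near its middle on its underside
- tape_measure: yellow and black tape measure, 70 x 36 x 65; bystander; origin near its middle on its underside
There are look-alikes about, which are no part of the job. Of the things that look like the scrap_tray, the larger one is meant.

How it is judged:
On the way, in this order (a step that is already met when the one before it is completed fails the run):
1. the clamp lever is swung upright while the worn roller is still in its lane (value of joint clamp below 0.35 rad and distance between worn1 and lane1 below 0.02 m and distance between worn2 and lane2 below 0.02 m and distance between worn3 and lane3 below 0.02 m), for 0.2 s.
2. the worn roller lies in the scrap tray and every orange roller is held between the cups of a lane, its tail block home, with the clamp lever still up (((distance between roller1 and lane1 below 0.007 m and angle between the y axis of roller1 and the y axis of frame, either way round below 0.08 rad and value of joint tail1 above 0.041 m) or (distance between roller1 and lane2 below 0.007 m and angle between the y axis of roller1 and the y axis of frame, either way round below 0.08 rad and value of joint tail2 above 0.041 m) or (distance between roller1 and lane3 below 0.007 m and angle between the y axis of roller1 and the y axis of frame, either way round below 0.08 rad and value of joint tail3 above 0.041 m)) and ((distance between roller2 and lane1 below 0.007 m and angle between the y axis of roller2 and the y axis of frame, either way round below 0.08 rad and value of joint tail1 above 0.041 m) or (distance between roller2 and lane2 below 0.007 m and angle between the y axis of roller2 and the y axis of frame, either way round below 0.08 rad and value of joint tail2 above 0.041 m) or (distance between roller2 and lane3 below 0.007 m and angle between the y axis of roller2 and the y axis of frame, either way round below 0.08 rad and value of joint tail3 above 0.041 m)) and ((distance between roller3 and lane1 below 0.007 m and angle between the y axis of roller3 and the y axis of frame, either way round below 0.08 rad and value of joint tail1 above 0.041 m) or (distance between roller3 and lane2 below 0.007 m and angle between the y axis of roller3 and the y axis of frame, either way round below 0.08 rad and value of joint tail2 above 0.041 m) or (distance between roller3 and lane3 below 0.007 m and angle between the y axis of roller3 and the y axis of frame, either way round below 0.08 rad and value of joint tail3 above 0.041 m)) and x of worn1 in the frame of scrap_tray between -0.05 and 0.05 m and y of worn1 in the frame of scrap_tray between -0.045 and 0.045 m and z of each of worn1, worn2, worn3 in the frame of scrap_tray below 0.035 m and x of worn2 in the frame of scrap_tray between -0.05 and 0.05 m and y of worn2 in the frame of scrap_tray between -0.045 and 0.045 m and x of worn3 in the frame of scrap_tray between -0.05 and 0.05 m and y of worn3 in the frame of scrap_tray between -0.045 and 0.045 m and value of joint clamp below 0.6 rad), for 0.2 s.
3. the clamp lever is swung down (value of joint clamp above 1.2 rad), for 0.2 s.
At the end, for the whole second after the job is handed in: worn roller at rest inside the scrap tray, below its rim and within 50 mm of its middle; each orange roller at rest in its own lane, centre within 7 mm of the lane point, axis within 0.08 rad, that lane's tail beyond 0.041 m; clamp lever beyond 1.2 rad (((distance between roller1 and lane1 below 0.007 m and angle between the y axis of roller1 and the y axis of frame, either way round below 0.08 rad and value of joint tail1 above 0.041 m) or (distance between roller1 and lane2 below 0.007 m and angle between the y axis of roller1 and the y axis of frame, either way round below 0.08 rad and value of joint tail2 above 0.041 m) or (distance between roller1 and lane3 below 0.007 m and angle between the y axis of roller1 and the y axis of frame, either way round below 0.08 rad and value of joint tail3 above 0.041 m)) and ((distance between roller2 and lane1 below 0.007 m and angle between the y axis of roller2 and the y axis of frame, either way round below 0.08 rad and value of joint tail1 above 0.041 m) or (distance between roller2 and lane2 below 0.007 m and angle between the y axis of roller2 and the y axis of frame, either way round below 0.08 rad and value of joint tail2 above 0.041 m) or (distance between roller2 and lane3 below 0.007 m and angle between the y axis of roller2 and the y axis of frame, either way round below 0.08 rad and value of joint tail3 above 0.041 m)) and ((distance between roller3 and lane1 below 0.007 m and angle between the y axis of roller3 and the y axis of frame, either way round below 0.08 rad and value of joint tail1 above 0.041 m) or (distance between roller3 and lane2 below 0.007 m and angle between the y axis of roller3 and the y axis of frame, either way round below 0.08 rad and value of joint tail2 above 0.041 m) or (distance between roller3 and lane3 below 0.007 m and angle between the y axis of roller3 and the y axis of frame, either way round below 0.08 rad and value of joint tail3 above 0.041 m)) and x of worn1 in the frame of scrap_tray between -0.05 and 0.05 m and y of worn1 in the frame of scrap_tray between -0.045 and 0.045 m and z of each of worn1, worn2, worn3 in the frame of scrap_tray below 0.035 m and x of worn2 in the frame of scrap_tray between -0.05 and 0.05 m and y of worn2 in the frame of scrap_tray between -0.045 and 0.045 m and x of worn3 in the frame of scrap_tray between -0.05 and 0.05 m and y of worn3 in the frame of scrap_tray between -0.045 and 0.045 m and value of joint clamp above 1.2 rad and linear speed of each of roller1, roller2, roller3, worn1, worn2, worn3 below 0.02 m/s); the robot touches nothing.
It fails at once if a roller is squeezed with more than 120 N by the fingers (both pads together) (contact force between any of roller1, roller2, roller3 and the fingers above 120 N).
It fails at once if a bystander is moved by more than 4 cm (distance of any of trowel, file, wedge_pack, spacer_tub, tape_measure from where it was at the start of the episode above 0.04 m).
Of roller1, roller2, roller3 only 2 to 3 are there at a start; the rules pass over those that are not, and their reading is None.
Of worn1, worn2, worn3 only 1 to 1 are there at a start; the rules pass over those that are not, and their reading is None.
At some moment in a run one of roller1, roller2, roller3 may be knocked a few centimetres aside while the robot is not near it.
Once in a run the grip may slacken for a moment while it holds something.
It also fails if it takes over 210 s, if anything falls off the work surface, if the arm or the gripper's body presses on something with over 40 N, if the wrist force passes 120 N, or if a joint passes its speed limit or range.

### The arm

A 7-joint arm with a two-finger parallel gripper is mounted at the origin on the work surface. World frame = base frame: x ahead of the robot, y to its left, z up, the work surface at z = 0. Lengths are in m, angles in rad, forces in N, time in s.
With the tool pointing down it reaches from about 0.35 to 0.9 m from the base axis. Payload 8.1 kg.
Tool frame: the origin (TCP) lies midway between the tips of the shut fingers; the grasp point (between the pads) lies 19 mm behind it; z points along the fingers, y is the line along which they close (so a half turn about z gives the same grasp; the last joint's range is limited). The gripper opens to 85 mm and grips with 20 to 120 N. Pads are 22 mm wide; open, the fingers measure 114 mm over their backs; the gripper's body (76 mm by 85 mm) begins 54 mm behind the grasp point. The pads swing forward as they close: fully open they stand 13 mm farther back than shut.
Start: joints at [-1.352, 0.434, 0.025, 1.573, -0.012, 1.134, -0.075], TCP at [0.198, 0.593, 0.231] pointing down, gripper open.
Joint ranges: [-2.62, 2.62], [-0.44, 2.09], [-1.27, 1.32], [0.08, 2.57], [-1.32, 4.46], [0.12, 2], [-2.74, 2.74]. Speed limits (rad/s): [2.22, 2.22, 3.01, 3.01, 3.14, 3.14, 3.14].

### API

Orientations are given as a unit quaternion [w, x, y, z].
In Python, from cell import arm gives the robot as it stands. The module is installed in compiled form; this text tells all that it offers.
- The arm moves only by the tool send_rows, never from a script. Its argument "moves" is a list of rows, each an object of numbers: "tx", "ty", "tz": the shift along the tool's x, y, z each as a share of 300 mm, from -1 to 1; "spin": the turn about the tool's z as a share of 0.5 rad, from -1 to 1. A call has exactly 5 rows; each row is the pose to reach, as a shift and turn from the pose commanded when the call began, along the tool's axes at that moment; what a row does not reach only later rows make up. A row lasts 1/12 s, in which the tool goes at most 41.7 mm and 7.16 degrees, less where a joint would pass 70% of its speed; a pose out of reach is approached as far as the arm can. A call with a number of a shift or a turn outside -1 to 1 is refused whole. A call with a gripper value outside its range is refused whole. "grip" is the finger opening in mm, from 0 to 85.4, set as the call begins (left out, the last holds). The fingers move at their own pace and stop on an object; the grip force is fixed at half the most. Time passes only in rows, so rows that repeat a pose let the fingers close, or fill a call up. It gives the time, the measured TCP pose, the force, the opening and the grip force at its end, in the units of the state.
- arm.observe(): the state, without advancing time (a new reading comes with each control period).
- arm.camera(name): name is "side" or "top" or "wrist"; returns a dict with "pixels" (480x640x3 uint8, red, green, blue), "intrinsics" (3x3 intrinsics, pixels), "D" ([k1, k2, p1, p2, k3] as OpenCV has them; the pictures are not rectified), "R" (3x3) and "t" (3): a world point X has camera coordinates R X + t. Camera axes: x right, y down, z forward; pixel columns grow to the right and rows downward; lengths in m; the calibration is good to about 2 mm. A picture is of the moment at which its call begins. There is no depth.
- arm.job_done(): hands the job in; it is judged then, once.
Trained networks look in a picture, given as the dict that the camera call returned (one of the last four; its "shot" number tells which), for a name from the list of things; names that differ only in an ending like _2 or _b are one class to them, and where a whole thing is asked for, a point or a joint stands for the part that bears it (a point fixed in the world has none). Each returns a list of dicts, best first, with "conf" (0 to 1); they miss things now and then, are a little off and sometimes report something else, mostly with a low value. They report only what shows in the picture. A call takes as long as a camera call. They do not tell look-alikes from the thing itself.
- arm.look_for(thing, picture): "point" ([column, row] in pixels, amid what is visible of it).
- arm.trace(thing, picture): "pixels" (480x640 bool, what is visible of it) and "point" ([column, row] in pixels, amid what is visible of it).
- arm.tip_of(thing, picture): "point" ([column, row] in pixels: a listed point, or the origin of a listed thing).
The state is a dict: "clock": time; "joint_positions": joint angles; "qvel": joint speeds; "joint_efforts": joint torques, N m; "eef_pos": TCP position; "eef_rot": TCP orientation; "wrist_force": force on the tool from outside, world axes, zero at the start; "wrist_torque": the same for the moment, N m; "grip_width": opening from 0.0 (shut) to 1.0 (fully open); "gripper_force": force on a finger pad.
Only numpy, scipy, OpenCV 4.12 (cv2) and the standard library are available. Lean on these libraries where they do the work, as an engineer would, in place of code of your own. Each camera call takes 0.05 s, during which the arm holds its last target. There are 200 camera calls.

## Working session

There is one attempt and no reset: what is moved stays moved. The work goes in short steps, Python scripts to look and compute and a tool call to move; the robot and the scene stay as the last step left them, time stands still between calls to the robot, and variables do not carry over. Pictures are saved under pics/ and viewed, at most 14 in all, crops included, and the job is handed in when it is done.

Besides the shell and the picture viewer there is one more tool, called after "Call:" as name([rows], argument=value, ...), one row to a line, values as JSON. send_rows: Moves the arm, as the interface text tells. Its arguments: {"type":"object","properties":{"moves":{"type":"array","items":{"type":"object","properties":{"tx":{"type":"number"},"ty":{"type":"number"},"tz":{"type":"number"},"spin":{"type":"number"}}}},"grip":{"type":"number"}},"required":["moves"]}

```bash
mkdir -p pics; python3 - <<'E'
from cell import arm
import cv2,numpy as np
s=arm.observe();print({k:np.round(v,3).tolist() for k,v in s.items()})
for n in ("top","side"):
    p=arm.camera(n);cv2.imwrite(f"pics/{n}0.png",p["pixels"][:,:,::-1]);print(n,p["intrinsics"],p["D"],p["R"],p["t"])
    for th in ["frame","tail1_grip","tail2_grip","tail3_grip","clamp_grip","roller1","worn1","scrap_tray","lane1","lane2","lane3"]:
        print(th,[(np.round(d["point"],1).tolist(),round(d["conf"],2)) for d in arm.tip_of(th,p)][:6])
E
```

```text
{'clock': 0.0, 'joint_positions': [-1.352, 0.435, 0.025, 1.574, -0.012, 1.134, -0.075], 'qvel': [0.001, -0.001, -0.0, -0.0, -0.0, -0.0, 0.0], 'joint_efforts': [-0.001, -67.046, 1.025, -31.622, 0.016, 0.012, 0.0], 'eef_pos': [0.198, 0.592, 0.23], 'eef_rot': [-0.0, 0.16, 0.987, -0.001], 'wrist_force': [0.713, -1.578, -0.279], 'wrist_torque': [-0.037, 0.019, 0.028], 'gripper_force': 0.0, 'grip_width': 1.001}
top [[544.32579232   0.         314.48290195]
 [  0.         544.32579232 240.71167615]
 [  0.           0.           1.        ]] [0.05150492 0.         0.         0.         0.        ] [[-0.01647495 -0.9998371  -0.00737192]
 [-0.97988618  0.01761183 -0.19877851]
 [ 0.19887596  0.00394877 -0.98001671]] [0.04553091 0.55385713 1.58001576]
frame [([353.3, 257.6], 0.65)]
tail1_grip [([324.7, 272.4], 0.49)]
tail2_grip [([320.6, 255.4], 0.47)]
tail3_grip [([320.5, 232.4], 0.49), ([354.9, 214.4], 0.35)]
clamp_grip [([352.1, 213.0], 0.67)]
roller1 [([233.4, 290.4], 0.77), ([230.6, 262.9], 0.57), ([232.2, 234.2], 0.55), ([352.1, 277.8], 0.19)]
worn1 [([354.4, 274.1], 0.56), ([283.0, 176.5]
[... 584 characters left out ...]
116222  0.75215441 -0.62076647]] [-0.53095601  0.1793878   1.160607  ]
frame [([315.1, 300.9], 0.7)]
tail1_grip [([276.9, 255.5], 0.83)]
tail2_grip [([308.2, 251.9], 0.88)]
tail3_grip [([334.5, 246.4], 0.9)]
clamp_grip [([370.3, 279.7], 0.47)]
roller1 [([279.7, 209.9], 0.88), ([253.0, 215.6], 0.62), ([306.5, 205.7], 0.59)]
worn1 [([286.5, 294.7], 0.66), ([279.0, 457.5], 0.46)]
scrap_tray [([368.0, 412.2], 0.68), ([277.7, 459.2], 0.65), ([234.2, 356.9], 0.64)]
lane1 [([317.0, 289.6], 0.95), ([343.1, 283.1], 0.79), ([291.0, 294.5], 0.56)]
lane2 [([317.0, 289.6], 0.95), ([343.1, 283.1], 0.79), ([291.0, 294.5], 0.56)]
lane3 [([317.0, 289.6], 0.95), ([343.1, 283.1], 0.79), ([291.0, 294.5], 0.56)]
```

View pics/top0.png

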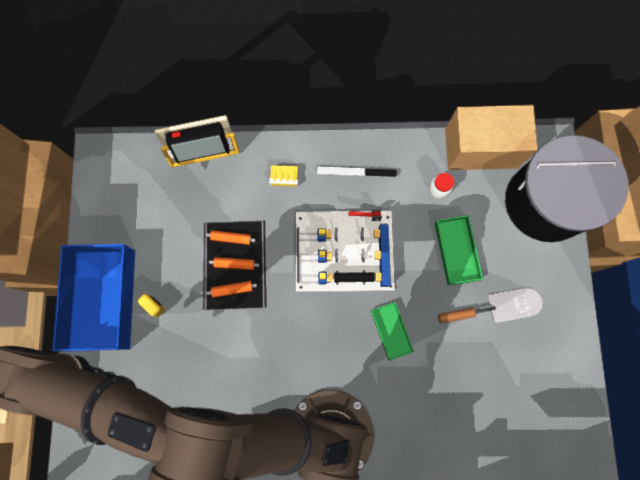

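View pics/side0.png

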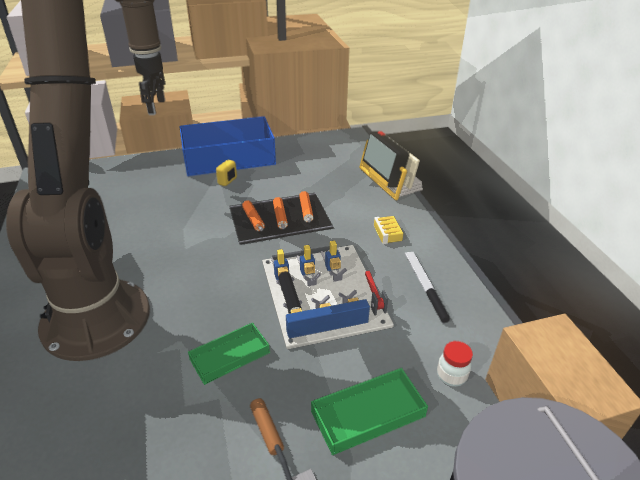

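Top view: frame at (345,250) with head beam at right (world -y). The worn roller is in the nearest lane, which is lane 1. There are three orange rollers at (231,238), (233,264) and (231,290), the large tray is at (459,250), and the lever is at (365,214). I'll triangulate all of these.

```bash
cat > h.py <<'E'
import numpy as np,cv2
from scipy.optimize import least_squares
from scipy.spatial.transform import Rotation as Ro
from cell import arm
def ray(p,uv):
    u=cv2.undistortPoints(np.array([[uv]],float),p["intrinsics"],np.array(p["D"]))[0,0]
    R=np.array(p["R"]);t=np.array(p["t"]);return -R.T@t,R.T@np.array([u[0],u[1],1])
def onz(p,uv,z):
    c,d=ray(p,uv);return c+d*(z-c[2])/d[2]
def proj(p,X):
    X=np.atleast_2d(X).astype(float);return cv2.projectPoints(X,cv2.Rodrigues(np.array(p["R"]))[0],np.array(p["t"]),p["intrinsics"],np.array(p["D"]))[0][:,0]
def quat():
    q=arm.observe()["eef_rot"];return Ro.from_quat([q[1],q[2],q[3],q[0]])
def go(target,yaw=None):
    """print shift in tool axes (shares) to the world target; yaw: wanted world angle of tool x (mod pi)"""
    s=arm.observe();R=quat().as_matrix();d=R.T@(np.array(target)-s["eef_pos"])
    ty=np.arctan2(R[1,0],R[0,0]);m=""
    if yaw is not None:
        a=(yaw-ty+np.pi/2)%np.pi-np.pi/2; m=f" spin(tool down) {-a/0.5:.3f}"
    print("clock",round(s["clock"],2),"eef",np.round(s["eef_pos"],4),"toolx yaw",round(ty,4),"shares",np.round(d/0.3,3),m)
def snap(n,f):
    p=arm.camera(n);cv2.imwrite(f"pics/{f}.png",p["pixels"][:,:,::-1]);return p
E
python3 - <<'E'
from h import *
p=arm.camera("top");q=arm.camera("side")
for nm,cam in(("top",p),("side",q)):
  print(nm)
  for th,z in [("tail1_grip",.08),("tail2_grip",.08),("tail3_grip",.08),("clamp_grip",.05),("roller1",.018),("worn1",.046),("scrap_tray",0),("lane1",.046),("frame",0),]:
    print(th,[np.round(onz(cam,d["point"],z),3)[:2].tolist() for d in arm.tip_of(th,cam)])
  # axes from masks
  for th,z in [("roller1",.018),("worn1",.046),("scrap_tray",.018),("frame",.012)]:
    for d in arm.trace(th,cam)[:4]:
      ys,xs=np.nonzero(d["pixels"])
      pts=np.array([onz(cam,[a,b],z)[:2] for a,b in zip(xs,ys)]) if len(xs)<8000 else np.array([onz(cam,[a,b],z)[:2] for a,b in list(zip(xs,ys))[::4]])
      r=cv2.minAreaRect((pts*1000).astype(np.float32));print(" mask",th,len(xs),round(d["conf"],2),np.round(r[0],1),np.round(r[1],1),round(r[2],2))
E
```

```text
top
tail1_grip [[0.417, 0.28], [0.455, 0.008]]
tail2_grip [[0.51, 0.007]]
tail3_grip [[0.575, 0.017]]
clamp_grip [[0.646, -0.078], [0.511, 0.012]]
roller1 [[0.421, 0.287], [0.501, 0.29], [0.576, 0.284]]
worn1 [[0.449, -0.08], [0.504, -0.086]]
scrap_tray [[0.526, -0.399], [0.286, -0.189], [0.655, -0.088]]
lane1 [[0.514, -0.077], [0.441, -0.077], [0.584, -0.079]]
frame [[0.509, -0.078], [0.653, -0.082]]
 mask roller1 401 0.81 [497.6 285.8] [141.1  30.4] 84.33
 mask roller1 448 0.62 [419.6 292.5] [ 31.6 143.4] 9.3
 mask roller1 455 0.58 [579.8 294.3] [147.6  35.9] 83.16
 mask worn1 426 0.97 [444.1 -79.9] [125.2  30. ] 89.02
 mask worn1 7354 0.44 [529.8 -53.9] [292.1 252.7] 89.46
 mask scrap_tray 2439 0.72 [ 528.9 -400.1] [206.9 112.1] 7.78
 mask scrap_tray 7381 0.71 [535.3 -54.3] [296.4 255.6] 89.74
 mask scrap_tray 1443 0.56 [ 286.3 -187.8] [157.6  80.7] 17.33
 mask scrap_tray 389 0.46 [449.4 -80.3] [124.3  27.5] 89.02
 mask frame 7530 0.77 [534.3 -54. ] [301.3 261.6] 89.47
 mask frame 1949 0.24 [ 347.5 -482.8] [ 86.8 318.6] 8.71
side
tail1_grip [[0.445, 0.012]]
tail2_grip [[0.514, 0.003]]
tail3_grip [[0.588, 0.013], [0.563, 0.193]]
clamp_grip [[0.646, -0.098]]
roller1 [[0.429, 0.283], [0.587, 0.302], [0.509, 0.299]]
worn1 [[0.441, -0.075], [0.706, -0.388]]
scrap_tray [[0.527, -0.401], [0.302, -0.188]]
lane1 [[0.582, -0.09], [0.509, -0.081], [0.455, -0.078]]
frame [[0.512, -0.089]]
 mask roller1 309 0.68 [501.4 281.5] [160.1  29.3] 84.55
 mask roller1 288 0.6 [583.6 294.2] [158.7  30.1] 82.56
 mask roller1 297 0.58 [423.3 286.2] [ 29.5 155.9] 8.04
 mask worn1 447 0.74 [447.7 -73.4] [131.7  29.2] 89.58
 mask scrap_tray 5992 0.78 [ 531.5 -401.6] [216.8 121.8] 8.01
 mask scrap_tray 2683 0.71 [ 291.1 -194.2] [159.2  99. ] 17.63
 mask scrap_tray 9183 0.45 [542.  -53.6] [334.4 264.1] 89.89
 mask frame 9023 0.69 [543.1 -48.3] [267.8 334.2] 0.04
```

```bash
cat >> h.py <<'E'
def plan(way,step=0.2):
    """way: list of (x,y,z[,yaw of tool x]); prints one call per line, rows all the same"""
    s=arm.observe();P=np.array(s["eef_pos"]);R=quat().as_matrix();ty=np.arctan2(R[1,0],R[0,0])
    R=lambda a:np.array([[np.cos(a),np.sin(a),0],[np.sin(a),-np.cos(a),0],[0,0,-1]])
    print("clock",round(s["clock"],2),"at",np.round(P,4),"yaw",round(ty,4))
    for w in way:
        T=np.array(w[:3]);a=0. if len(w)<4 else (w[3]-ty+np.pi/2)%np.pi-np.pi/2
        n=max(1,int(np.ceil(np.linalg.norm(T-P)/step-1e-6)),int(np.ceil(abs(a)/.5-1e-6)))
        for k in range(n):
            d=R(ty).T@((T-P)/(n-k))/.3;sp=-a/n/.5;d=np.round(d,3);sp=round(sp,3)
            P=P+R(ty)@d*.3;ty-=sp*.5
            print(" ",dict(tx=d[0],ty=d[1],tz=d[2],spin=sp),"->",np.round(P,4),round(ty,4))
E
python3 -c "
from h import *
plan([(.50,-.03,.33,1.553)])"
```

```text
clock 2.6 at [0.1977 0.5929 0.2313] yaw 2.8197
  {'tx': np.float64(-0.403), 'ty': np.float64(-0.413), 'tz': np.float64(-0.082), 'spin': np.float64(0.633)} -> [0.2732 0.4371 0.2559] 2.5032
  {'tx': np.float64(-0.512), 'ty': np.float64(-0.267), 'tz': np.float64(-0.082), 'spin': np.float64(0.633)} -> [0.3488 0.2813 0.2805] 2.1867
  {'tx': np.float64(-0.569), 'ty': np.float64(-0.094), 'tz': np.float64(-0.082), 'spin': np.float64(0.633)} -> [0.4244 0.1256 0.3051] 1.8702
  {'tx': np.float64(-0.57), 'ty': np.float64(0.088), 'tz': np.float64(-0.083), 'spin': np.float64(0.633)} -> [ 0.5001 -0.03    0.33  ] 1.5537
```

Call:
send_rows([
  {"tx": -0.403,"ty": -0.413,"tz": -0.082,"spin": 0.633},
  {"tx": -0.403,"ty": -0.413,"tz": -0.082,"spin": 0.633},
  {"tx": -0.403,"ty": -0.413,"tz": -0.082,"spin": 0.633},
  {"tx": -0.403,"ty": -0.413,"tz": -0.082,"spin": 0.633},
  {"tx": -0.403,"ty": -0.413,"tz": -0.082,"spin": 0.633},
])

```text
clock: 3.02
eef_pos: [0.2773, 0.4312, 0.2571]
eef_rot: [0.001, 0.317, 0.948, -0.0]
wrist_force: [1.1, -0.7, 0.4]
grip_width: 1.002
gripper_force: 0.0
```

Call:
send_rows([
  {"tx": -0.512,"ty": -0.267,"tz": -0.082,"spin": 0.633},
  {"tx": -0.512,"ty": -0.267,"tz": -0.082,"spin": 0.633},
  {"tx": -0.512,"ty": -0.267,"tz": -0.082,"spin": 0.633},
  {"tx": -0.512,"ty": -0.267,"tz": -0.082,"spin": 0.633},
  {"tx": -0.512,"ty": -0.267,"tz": -0.082,"spin": 0.633},
])

```text
clock: 3.43
eef_pos: [0.352, 0.2753, 0.2818]
eef_rot: [0.001, 0.463, 0.886, 0.0]
wrist_force: [-0.3, -0.2, 0.3]
grip_width: 1.002
gripper_force: 0.0
```

Call:
send_rows([
  {"tx": -0.569,"ty": -0.094,"tz": -0.082,"spin": 0.633},
  {"tx": -0.569,"ty": -0.094,"tz": -0.082,"spin": 0.633},
  {"tx": -0.569,"ty": -0.094,"tz": -0.082,"spin": 0.633},
  {"tx": -0.569,"ty": -0.094,"tz": -0.082,"spin": 0.633},
  {"tx": -0.569,"ty": -0.094,"tz": -0.082,"spin": 0.633},
])

```text
clock: 3.85
eef_pos: [0.4272, 0.1195, 0.3066]
eef_rot: [0.001, 0.597, 0.802, 0.001]
wrist_force: [-0.4, 0.4, -0.2]
grip_width: 1.001
gripper_force: 0.0
```

Call:
send_rows([
  {"tx": -0.57,"ty": 0.088,"tz": -0.083,"spin": 0.633},
  {"tx": -0.57,"ty": 0.088,"tz": -0.083,"spin": 0.633},
  {"tx": -0.57,"ty": 0.088,"tz": -0.083,"spin": 0.633},
  {"tx": -0.57,"ty": 0.088,"tz": -0.083,"spin": 0.633},
  {"tx": -0.57,"ty": 0.088,"tz": -0.083,"spin": 0.633},
])

```text
clock: 4.27
eef_pos: [0.5022, -0.0365, 0.3315]
eef_rot: [0.002, 0.716, 0.699, 0.0]
wrist_force: [-0.6, -0.5, -0.6]
grip_width: 1.001
gripper_force: 0.0
```

```bash
python3 -c "
from h import *
plan([])
p=snap('wrist','w1');c=ray(p,[320,240]);print(c,onz(p,[320,240],.03))
for th,z in [('tail1_grip',.08),('tail2_grip',.08),('tail3_grip',.08),('clamp_grip',.051),('worn1',.046),('lane1',.046),('frame',0)]:
    print(th,[(np.round(d['point'],1).tolist(),round(d['conf'],2),np.round(onz(p,d['point'],z),4)[:2].tolist()) for d in arm.tip_of(th,p)][:4])
for th,z in [('worn1',.046),('frame',.012)]:
    for d in arm.trace(th,p)[:2]:
      pts=np.array([onz(p,[a,b],z)[:2] for b,a in np.argwhere(d['pixels'])[::5]])
      r=cv2.minAreaRect((pts*1000).astype(np.float32));print(th,len(pts),r)
"
```

```text
clock 4.27 at [ 0.5022 -0.0365  0.3315] yaw 1.5469
(array([0.5035356 , 0.0379    , 0.47486317]), array([ 0.01283746, -0.29740446, -0.95483267])) [ 0.50951666 -0.1006628   0.03      ]
tail1_grip [([255.4, 148.1], 0.68, [0.4447, 0.0152])]
tail2_grip [([323.7, 147.4], 0.83, [0.5147, 0.0142])]
tail3_grip [([384.4, 142.8], 0.83, [0.5767, 0.0171])]
clamp_grip [([432.3, 224.8], 0.82, [0.6408, -0.079])]
worn1 [([267.6, 227.4], 0.62, [0.4476, -0.0784])]
lane1 [([323.0, 224.2], 0.94, [0.5133, -0.0762]), ([378.0, 225.4], 0.86, [0.5783, -0.0794]), ([266.2, 226.6], 0.59, [0.446, -0.0774])]
frame [([434.7, 226.6], 0.41, [0.6606, -0.0956]), ([553.5, 30.8], 0.15, [0.7765, 0.1287])]
worn1 515 ((446.5164794921875, -81.87684631347656), (130.63302612304688, 30.38588523864746), 89.76272583007812)
frame 9332 ((541.7072143554688, -59.80290222167969), (310.2309265136719, 264.22015380859375), 89.6657485961914)
```

View pics/w1.png

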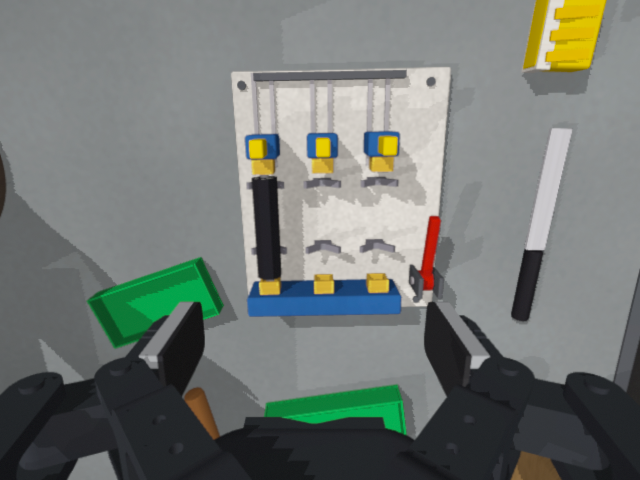

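Wrist view: the frame is nearly aligned and all three tails are home (fins at (258,148), (323,147), (389,145)). The lever runs (434,218)–(428,285). Base corners are at (233,72) and (451,67). Next I'll fit the frame pose.

```bash
python3 -c "
from h import *
p=arm.camera('wrist')
g=cv2.cvtColor(p['pixels'],cv2.COLOR_RGB2GRAY)
hsv=cv2.cvtColor(p['pixels'],cv2.COLOR_RGB2HSV)
def blob(lo,hi,box):
    m=cv2.inRange(hsv,np.array(lo),np.array(hi));k=np.zeros_like(m);x0,y0,x1,y1=box;k[y0:y1,x0:x1]=m[y0:y1,x0:x1];return k
for x,y in [(233,72),(451,67)]:
    c=cv2.cornerSubPix(g,np.array([[[x,y]]],np.float32),(5,5),(-1,-1),(3,30,.01))[0,0];print('corner',c,onz(p,c,.012))
for a,b in [(80,250),(420,455)]: pass
# blue beam top face, z=.066
m=blob((100,80,40),(130,255,255),(235,270,415,325));pts=np.argwhere(m)[:,::-1]
r=cv2.minAreaRect(pts.astype(np.float32));print('beam',r,[onz(p,c,.066).round(4).tolist() for c in cv2.boxPoints(r)])
for n,b in (('f1',(240,135,275,160)),('f2',(305,135,340,160)),('f3',(370,133,402,158))):
    m=blob((22,120,150),(35,255,255),b);pts=np.argwhere(m)[:,::-1];r=cv2.minAreaRect(pts.astype(np.float32));print(n,np.round(r[0],1),np.round(r[1],1),onz(p,r[0],.096).round(4))
m=blob((0,150,80),(10,255,255),(405,200,450,300));pts=np.argwhere(m)[:,::-1];r=cv2.minAreaRect(pts.astype(np.float32));print('lever',r,[onz(p,c,.058).round(4).tolist() for c in cv2.boxPoints(r)])
m=blob((0,0,0),(180,255,45),(248,165,290,290));pts=np.argwhere(m)[:,::-1];r=cv2.minAreaRect(pts.astype(np.float32));print('worn',[onz(p,c,.052).round(4).tolist() for c in cv2.boxPoints(r)])
"
```

```text
corner [233.  72.] [0.41084193 0.10315612 0.012     ]
corner [451.  67.] [0.65631129 0.10390324 0.012     ]
beam ((325.43963623046875, 304.4561462402344), (35.90644836425781, 153.1471405029297), 89.14490509033203) [[0.4211, -0.1379, 0.066], [0.6017, -0.1379, 0.066], [0.6047, -0.1852, 0.066], [0.4187, -0.1853, 0.066]]
f1 [259.5 153. ] [12. 13.] [0.4473 0.0193 0.096 ]
f2 [326.5 152.5] [13. 13.] [0.5132 0.0188 0.096 ]
f3 [391. 151.] [12. 18.] [0.5765 0.0191 0.096 ]
lever ((430.9447021484375, 260.7602233886719), (15.528013229370117, 73.13727569580078), 6.654425144195557) [[0.6253, -0.1561, 0.058], [0.6292, -0.0652, 0.058], [0.6469, -0.0677, 0.058], [0.644, -0.1587, 0.058]]
worn [[0.4346, -0.0195, 0.052], [0.4619, -0.0191, 0.052], [0.4605, -0.141, 0.052], [0.431, -0.1415, 0.052]]
```

```bash
python3 -c "
from h import *
plan([(.6405,-.082,.16,1.566),(.6405,-.082,.034,1.566)])"
```

```text
clock 4.82 at [ 0.4999 -0.0292  0.33  ] yaw 1.5552
  {'tx': np.float64(-0.084), 'ty': np.float64(0.236), 'tz': np.float64(0.283), 'spin': np.float64(-0.011)} -> [ 0.5703 -0.0554  0.2451] 1.5607
  {'tx': np.float64(-0.086), 'ty': np.float64(0.235), 'tz': np.float64(0.284), 'spin': np.float64(-0.011)} -> [ 0.6405 -0.082   0.1599] 1.5662
  {'tx': np.float64(-0.0), 'ty': np.float64(-0.0), 'tz': np.float64(0.42), 'spin': np.float64(0.0)} -> [ 0.6405 -0.082   0.0339] 1.5662
```

Call:
send_rows([
  {"tx": -0.084,"ty": 0.236,"tz": 0.283,"spin": -0.011},
  {"tx": -0.084,"ty": 0.236,"tz": 0.283,"spin": -0.011},
  {"tx": -0.084,"ty": 0.236,"tz": 0.283,"spin": -0.011},
  {"tx": -0.084,"ty": 0.236,"tz": 0.283,"spin": -0.011},
  {"tx": -0.084,"ty": 0.236,"tz": 0.283,"spin": -0.011},
], grip=40)

```text
clock: 5.23
eef_pos: [0.57, -0.0565, 0.2435]
eef_rot: [-0.001, 0.711, 0.703, -0.002]
wrist_force: [0.8, 0.3, 0.5]
grip_width: 0.467
gripper_force: 0.0
```

Call:
send_rows([
  {"tx": -0.086,"ty": 0.235,"tz": 0.284,"spin": -0.011},
  {"tx": -0.086,"ty": 0.235,"tz": 0.284,"spin": -0.011},
  {"tx": -0.086,"ty": 0.235,"tz": 0.284,"spin": -0.011},
  {"tx": -0.086,"ty": 0.235,"tz": 0.284,"spin": -0.011},
  {"tx": -0.086,"ty": 0.235,"tz": 0.284,"spin": -0.011},
])

```text
clock: 5.65
eef_pos: [0.6404, -0.0828, 0.1597]
eef_rot: [-0.0, 0.709, 0.705, -0.001]
wrist_force: [-0.4, 0.8, 0.4]
grip_width: 0.468
gripper_force: 0.0
```

Call:
send_rows([
  {"tz": 0.1},
  {"tz": 0.2},
  {"tz": 0.3},
  {"tz": 0.4},
  {"tz": 0.42},
])

```text
validation failed for argument at $.mo...
```

Call:
send_rows([
  {"tz": 0},
  {"tz": 0},
  {"tz": 0},
  {"tz": 0},
  {"tz": 0},
], grip=4)

```text
validation failed for argument at $.mo...
```

```bash
python3 -c "
from h import *
plan([]);s=arm.observe();print(s['grip_width'],s['gripper_force'],s['wrist_force']);snap('wrist','w2')"
```

```text
clock 5.65 at [ 0.6404 -0.0828  0.1597] yaw 1.5647
0.4679272705931402 0.0 [-0.44230505  0.83364338  0.38747963]
```

View pics/w2.png

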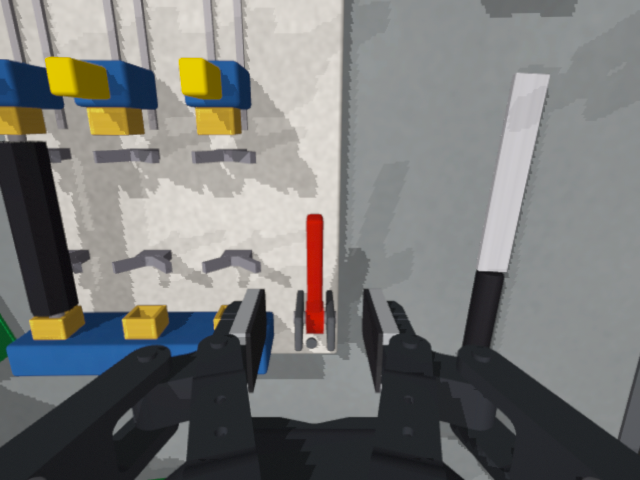

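Lever (315,215)–(316,330) is well centred between the fingers. The rows need all four keys.

Call:
send_rows([
  {"tx": 0,"ty": 0,"tz": 0.1,"spin": 0},
  {"tx": 0,"ty": 0,"tz": 0.2,"spin": 0},
  {"tx": 0,"ty": 0,"tz": 0.3,"spin": 0},
  {"tx": 0,"ty": 0,"tz": 0.38,"spin": 0},
  {"tx": 0,"ty": 0,"tz": 0.42,"spin": 0},
])

```text
clock: 6.12
eef_pos: [0.6397, -0.0816, 0.0336]
eef_rot: [-0.001, 0.709, 0.705, 0.0]
wrist_force: [-0.1, 0.2, 0.4]
grip_width: 0.473
gripper_force: 0.0
```

Call:
send_rows([
  {"tx": 0,"ty": 0,"tz": 0,"spin": 0},
  {"tx": 0,"ty": 0,"tz": 0,"spin": 0},
  {"tx": 0,"ty": 0,"tz": 0,"spin": 0},
  {"tx": 0,"ty": 0,"tz": 0,"spin": 0},
  {"tx": 0,"ty": 0,"tz": 0,"spin": 0},
], grip=4)

```text
clock: 6.53
eef_pos: [0.6408, -0.0827, 0.0357]
eef_rot: [0.0, 0.709, 0.705, 0.001]
wrist_force: [-4.6, 2.1, 5.4]
grip_width: 0.129
gripper_force: 59.7
```

```bash
python3 -c "
from h import *
plan([]);s=arm.observe();print(s['grip_width']*85.4,s['gripper_force'],s['wrist_force'])
for th in (1.35,1.2,1.05,.9,.75,.6,.45,.3,.2,.1,.05): print(th,np.round([75*(np.sin(th)-np.sin(1.35)),75*(np.cos(th)-np.cos(1.35))],1),np.round([75*(np.sin(th)-np.sin(1.35))/300,-75*(np.cos(th)-np.cos(1.35))/300],3))"
```

```text
clock 6.53 at [ 0.6408 -0.0827  0.0357] yaw 1.5649
11.004843259971752 59.74922955036163 [-4.64313353  2.07509994  5.44175205]
1.35 [0. 0.] [ 0. -0.]
1.2 [-3.3 10.8] [-0.011 -0.036]
1.05 [-8.1 20.9] [-0.027 -0.07 ]
0.9 [-14.4  30.2] [-0.048 -0.101]
0.75 [-22.1  38.5] [-0.074 -0.128]
0.6 [-30.8  45.5] [-0.103 -0.152]
0.45 [-40.6  51.1] [-0.135 -0.17 ]
0.3 [-51.   55.2] [-0.17  -0.184]
0.2 [-58.3  57.1] [-0.194 -0.19 ]
0.1 [-65.7  58.2] [-0.219 -0.194]
0.05 [-69.4  58.5] [-0.231 -0.195]
```

Call:
send_rows([
  {"tx": -0.011,"ty": 0,"tz": -0.036,"spin": 0},
  {"tx": -0.027,"ty": 0,"tz": -0.07,"spin": 0},
  {"tx": -0.048,"ty": 0,"tz": -0.101,"spin": 0},
  {"tx": -0.074,"ty": 0,"tz": -0.128,"spin": 0},
  {"tx": -0.103,"ty": 0,"tz": -0.152,"spin": 0},
])

```text
clock: 6.95
eef_pos: [0.6404, -0.1137, 0.0804]
eef_rot: [-0.0, 0.709, 0.705, 0.0]
wrist_force: [1.4, 2.2, -14.3]
grip_width: 0.121
gripper_force: 58.3
```

Call:
send_rows([
  {"tx": -0.032,"ty": 0,"tz": -0.018,"spin": 0},
  {"tx": -0.067,"ty": 0,"tz": -0.032,"spin": 0},
  {"tx": -0.091,"ty": 0,"tz": -0.038,"spin": 0},
  {"tx": -0.116,"ty": 0,"tz": -0.042,"spin": 0},
  {"tx": -0.124,"ty": 0,"tz": -0.043,"spin": 0},
])

```text
clock: 7.37
eef_pos: [0.6403, -0.1514, 0.0934]
eef_rot: [-0.0, 0.709, 0.705, 0.001]
wrist_force: [-1.0, 6.9, -2.7]
grip_width: 0.124
gripper_force: 58.5
```

Call:
send_rows([
  {"tx": 0,"ty": 0,"tz": 0,"spin": 0},
  {"tx": 0,"ty": 0,"tz": 0,"spin": 0},
  {"tx": 0,"ty": 0,"tz": 0,"spin": 0},
  {"tx": 0,"ty": 0,"tz": 0,"spin": 0},
  {"tx": 0,"ty": 0,"tz": 0,"spin": 0},
], grip=40)

```text
clock: 7.78
eef_pos: [0.6405, -0.1515, 0.0929]
eef_rot: [0.0, 0.709, 0.705, 0.0]
wrist_force: [0.3, 0.1, -0.7]
grip_width: 0.466
gripper_force: 0.0
```

Call:
send_rows([
  {"tx": 0,"ty": 0,"tz": -0.1,"spin": 0},
  {"tx": 0,"ty": 0,"tz": -0.2,"spin": 0},
  {"tx": 0,"ty": 0,"tz": -0.3,"spin": 0},
  {"tx": 0,"ty": 0,"tz": -0.4,"spin": 0},
  {"tx": 0,"ty": 0,"tz": -0.4,"spin": 0},
])

```text
clock: 8.2
eef_pos: [0.643, -0.1527, 0.219]
eef_rot: [0.004, 0.709, 0.705, 0.003]
wrist_force: [1.1, -0.4, -0.1]
grip_width: 0.467
gripper_force: 0.0
```

```bash
python3 -c "
from h import *
p=snap('side','s2');cv2.imwrite('pics/s2c.png',cv2.resize(p['pixels'][220:360,230:420,::-1],None,fx=4,fy=4))
X0=np.array([.5125,-.0795,0])
plan([(.4465,.016,.14,1.566),(.4465,.016,.070,1.566)])"
```

```text
clock 8.25 at [ 0.6421 -0.1521  0.2162] yaw 1.5647
  {'tx': np.float64(0.278), 'ty': np.float64(-0.328), 'tz': np.float64(0.127), 'spin': np.float64(-0.001)} -> [ 0.5442 -0.0681  0.1781] 1.5652
  {'tx': np.float64(0.278), 'ty': np.float64(-0.327), 'tz': np.float64(0.127), 'spin': np.float64(-0.001)} -> [0.4466 0.0159 0.14  ] 1.5657
  {'tx': np.float64(0.0), 'ty': np.float64(-0.0), 'tz': np.float64(0.233), 'spin': np.float64(-0.001)} -> [0.4466 0.0159 0.0701] 1.5662
```

View pics/s2c.png

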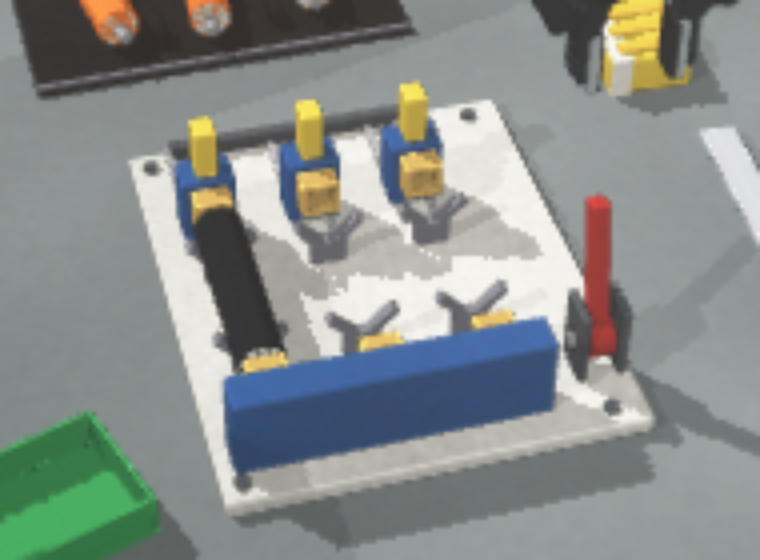

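The lever is upright. Next I draw tail 1 back.

Call:
send_rows([
  {"tx": 0.278,"ty": -0.328,"tz": 0.127,"spin": -0.001},
  {"tx": 0.278,"ty": -0.328,"tz": 0.127,"spin": -0.001},
  {"tx": 0.278,"ty": -0.328,"tz": 0.127,"spin": -0.001},
  {"tx": 0.278,"ty": -0.328,"tz": 0.127,"spin": -0.001},
  {"tx": 0.278,"ty": -0.328,"tz": 0.127,"spin": -0.001},
])

```text
clock: 8.67
eef_pos: [0.5389, -0.0641, 0.1725]
eef_rot: [-0.002, 0.708, 0.706, -0.001]
wrist_force: [0.3, 0.1, 0.3]
grip_width: 0.467
gripper_force: 0.0
```

Call:
send_rows([
  {"tx": 0.278,"ty": -0.327,"tz": 0.127,"spin": -0.001},
  {"tx": 0.278,"ty": -0.327,"tz": 0.127,"spin": -0.001},
  {"tx": 0.278,"ty": -0.327,"tz": 0.127,"spin": -0.001},
  {"tx": 0.278,"ty": -0.327,"tz": 0.127,"spin": -0.001},
  {"tx": 0.278,"ty": -0.327,"tz": 0.127,"spin": -0.001},
])

```text
clock: 9.08
eef_pos: [0.4427, 0.0184, 0.1354]
eef_rot: [-0.001, 0.708, 0.706, -0.001]
wrist_force: [0.2, -0.4, 0.1]
grip_width: 0.469
gripper_force: 0.0
```

Call:
send_rows([
  {"tx": 0,"ty": 0,"tz": 0.05,"spin": 0},
  {"tx": 0,"ty": 0,"tz": 0.12,"spin": 0},
  {"tx": 0,"ty": 0,"tz": 0.19,"spin": 0},
  {"tx": 0,"ty": 0,"tz": 0.233,"spin": 0},
  {"tx": 0,"ty": 0,"tz": 0.233,"spin": 0},
])

```text
clock: 9.5
eef_pos: [0.4455, 0.0153, 0.0647]
eef_rot: [0.0, 0.709, 0.705, -0.001]
wrist_force: [-0.2, -0.2, -0.2]
grip_width: 0.472
gripper_force: 0.0
```

```bash
python3 -c "
from h import *
plan([]);s=arm.observe();print(s['wrist_force']);p=snap('wrist','w3')
for th in ('tail1_grip','tail2_grip','tail3_grip'): print(th,[(np.round(d['point'],1).tolist(),round(d['conf'],2),np.round(onz(p,d['point'],.08),4)[:2].tolist()) for d in arm.tip_of(th,p)][:3])"
```

```text
clock 9.5 at [0.4455 0.0153 0.0647] yaw 1.5642
[-0.1748783  -0.21227005 -0.20275209]
tail1_grip [([314.8, 326.8], 0.71, [0.4459, 0.015])]
tail2_grip [([491.1, 326.4], 0.6, [0.5132, 0.0149])]
tail3_grip []
```

View pics/w3.png

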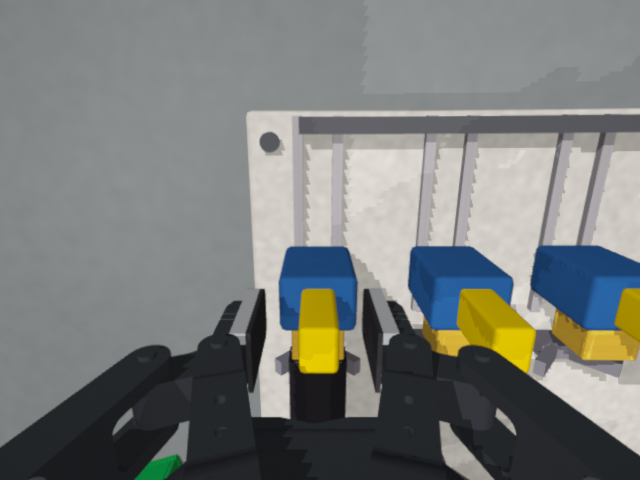

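Fingers straddle fin 1 at (318,330), centred. Close and pull.

Call:
send_rows([
  {"tx": 0,"ty": 0,"tz": -0.015,"spin": 0},
  {"tx": 0,"ty": 0,"tz": -0.015,"spin": 0},
  {"tx": 0,"ty": 0,"tz": -0.015,"spin": 0},
  {"tx": 0,"ty": 0,"tz": -0.015,"spin": 0},
  {"tx": 0,"ty": 0,"tz": -0.015,"spin": 0},
], grip=8)

```text
clock: 10.12
eef_pos: [0.4472, 0.0169, 0.0723]
eef_rot: [0.002, 0.709, 0.705, 0.002]
wrist_force: [2.8, -1.4, 9.9]
grip_width: 0.151
gripper_force: 62.0
```

Call:
send_rows([
  {"tx": 0.04,"ty": 0,"tz": 0,"spin": 0},
  {"tx": 0.08,"ty": 0,"tz": 0,"spin": 0},
  {"tx": 0.12,"ty": 0,"tz": 0,"spin": 0},
  {"tx": 0.153,"ty": 0,"tz": 0,"spin": 0},
  {"tx": 0.153,"ty": 0,"tz": 0,"spin": 0},
])

```text
clock: 10.53
eef_pos: [0.4474, 0.0625, 0.0723]
eef_rot: [0.002, 0.709, 0.705, 0.002]
wrist_force: [2.7, -4.6, 8.8]
grip_width: 0.146
gripper_force: 62.2
```

Call:
send_rows([
  {"tx": 0,"ty": 0,"tz": 0,"spin": 0},
  {"tx": 0,"ty": 0,"tz": 0,"spin": 0},
  {"tx": 0,"ty": 0,"tz": 0,"spin": 0},
  {"tx": 0,"ty": 0,"tz": 0,"spin": 0},
  {"tx": 0,"ty": 0,"tz": 0,"spin": 0},
], grip=40)

```text
clock: 10.95
eef_pos: [0.4447, 0.0629, 0.0708]
eef_rot: [-0.0, 0.709, 0.705, -0.0]
wrist_force: [0.6, -0.1, 0.1]
grip_width: 0.469
gripper_force: 0.0
```

Call:
send_rows([
  {"tx": 0,"ty": 0,"tz": -0.1,"spin": 0},
  {"tx": 0,"ty": 0,"tz": -0.2,"spin": 0},
  {"tx": 0,"ty": 0,"tz": -0.2,"spin": 0},
  {"tx": 0,"ty": 0,"tz": -0.2,"spin": 0},
  {"tx": 0,"ty": 0,"tz": -0.2,"spin": 0},
])

```text
clock: 11.37
eef_pos: [0.4446, 0.063, 0.1306]
eef_rot: [-0.0, 0.709, 0.705, 0.0]
wrist_force: [-0.2, -0.0, -0.3]
grip_width: 0.468
gripper_force: 0.0
```

```bash
python3 -c "
from h import *
plan([(.513,.0150,.128,1.566),(.513,.0150,.069)])"
```

```text
clock 11.37 at [0.4446 0.063  0.1306] yaw 1.5661
  {'tx': np.float64(-0.159), 'ty': np.float64(0.229), 'tz': np.float64(0.009), 'spin': np.float64(0.0)} -> [0.5131 0.015  0.1279] 1.5661
  {'tx': np.float64(0.0), 'ty': np.float64(-0.0), 'tz': np.float64(0.196), 'spin': -0.0} -> [0.5131 0.015  0.0691] 1.5661
```

Call:
send_rows([
  {"tx": -0.159,"ty": 0.229,"tz": 0.009,"spin": 0},
  {"tx": -0.159,"ty": 0.229,"tz": 0.009,"spin": 0},
  {"tx": -0.159,"ty": 0.229,"tz": 0.009,"spin": 0},
  {"tx": -0.159,"ty": 0.229,"tz": 0.009,"spin": 0},
  {"tx": -0.159,"ty": 0.229,"tz": 0.009,"spin": 0},
])

```text
clock: 11.78
eef_pos: [0.5122, 0.0145, 0.1268]
eef_rot: [-0.001, 0.709, 0.705, -0.001]
wrist_force: [-0.8, -0.6, -0.5]
grip_width: 0.472
gripper_force: 0.0
```

Call:
send_rows([
  {"tx": 0,"ty": 0,"tz": 0.08,"spin": 0},
  {"tx": 0,"ty": 0,"tz": 0.16,"spin": 0},
  {"tx": 0,"ty": 0,"tz": 0.194,"spin": 0},
  {"tx": 0,"ty": 0,"tz": 0.194,"spin": 0},
  {"tx": 0,"ty": 0,"tz": 0.194,"spin": 0},
])

```text
clock: 12.2
eef_pos: [0.5125, 0.0151, 0.0698]
eef_rot: [-0.001, 0.709, 0.705, -0.001]
wrist_force: [1.3, -0.6, -0.4]
grip_width: 0.469
gripper_force: 0.0
```

Call:
send_rows([
  {"tx": 0,"ty": 0,"tz": 0,"spin": 0},
  {"tx": 0,"ty": 0,"tz": 0,"spin": 0},
  {"tx": 0,"ty": 0,"tz": 0,"spin": 0},
  {"tx": 0,"ty": 0,"tz": 0,"spin": 0},
  {"tx": 0,"ty": 0,"tz": 0,"spin": 0},
], grip=12)

```text
clock: 12.62
eef_pos: [0.5133, 0.015, 0.0711]
eef_rot: [-0.0, 0.709, 0.705, 0.001]
wrist_force: [-4.5, 0.8, 7.7]
grip_width: 0.153
gripper_force: 49.5
```

Call:
send_rows([
  {"tx": 0.04,"ty": 0,"tz": 0,"spin": 0},
  {"tx": 0.08,"ty": 0,"tz": 0,"spin": 0},
  {"tx": 0.12,"ty": 0,"tz": 0,"spin": 0},
  {"tx": 0.155,"ty": 0,"tz": 0,"spin": 0},
  {"tx": 0.155,"ty": 0,"tz": 0,"spin": 0},
])

```text
clock: 13.03
eef_pos: [0.5135, 0.0607, 0.0711]
eef_rot: [0.001, 0.709, 0.705, -0.0]
wrist_force: [-3.5, -4.8, 7.8]
grip_width: 0.149
gripper_force: 50.2
```

Call:
send_rows([
  {"tx": 0,"ty": 0,"tz": 0,"spin": 0},
  {"tx": 0,"ty": 0,"tz": 0,"spin": 0},
  {"tx": 0,"ty": 0,"tz": 0,"spin": 0},
  {"tx": 0,"ty": 0,"tz": 0,"spin": 0},
  {"tx": 0,"ty": 0,"tz": 0,"spin": 0},
], grip=40)

```text
clock: 13.45
eef_pos: [0.5137, 0.0613, 0.07]
eef_rot: [0.0, 0.709, 0.705, 0.0]
wrist_force: [0.8, -0.1, 0.2]
grip_width: 0.465
gripper_force: 0.0
```

Call:
send_rows([
  {"tx": 0,"ty": 0,"tz": -0.1,"spin": 0},
  {"tx": 0,"ty": 0,"tz": -0.2,"spin": 0},
  {"tx": 0,"ty": 0,"tz": -0.2,"spin": 0},
  {"tx": 0,"ty": 0,"tz": -0.2,"spin": 0},
  {"tx": 0,"ty": 0,"tz": -0.2,"spin": 0},
])

```text
clock: 13.87
eef_pos: [0.5134, 0.0614, 0.1297]
eef_rot: [-0.0, 0.709, 0.705, 0.0]
wrist_force: [-0.4, 0.1, -0.1]
grip_width: 0.467
gripper_force: 0.0
```

```bash
python3 -c "
from h import *
plan([(.579,.0150,.128,1.566),(.579,.0150,.069)])"
```

```text
clock 13.87 at [0.5134 0.0614 0.1297] yaw 1.566
  {'tx': np.float64(-0.154), 'ty': np.float64(0.219), 'tz': np.float64(0.006), 'spin': np.float64(-0.0)} -> [0.5789 0.0149 0.1279] 1.566
  {'tx': np.float64(0.0), 'ty': np.float64(0.0), 'tz': np.float64(0.196), 'spin': -0.0} -> [0.5789 0.0149 0.0691] 1.566
```

Call:
send_rows([
  {"tx": -0.154,"ty": 0.219,"tz": 0.006,"spin": 0},
  {"tx": -0.154,"ty": 0.219,"tz": 0.006,"spin": 0},
  {"tx": -0.154,"ty": 0.219,"tz": 0.006,"spin": 0},
  {"tx": -0.154,"ty": 0.219,"tz": 0.006,"spin": 0},
  {"tx": -0.154,"ty": 0.219,"tz": 0.006,"spin": 0},
])

```text
clock: 14.28
eef_pos: [0.578, 0.0146, 0.1267]
eef_rot: [-0.001, 0.709, 0.705, -0.001]
wrist_force: [-0.6, 0.3, -0.6]
grip_width: 0.472
gripper_force: 0.0
```

Call:
send_rows([
  {"tx": 0,"ty": 0,"tz": 0.08,"spin": 0},
  {"tx": 0,"ty": 0,"tz": 0.16,"spin": 0},
  {"tx": 0,"ty": 0,"tz": 0.194,"spin": 0},
  {"tx": 0,"ty": 0,"tz": 0.194,"spin": 0},
  {"tx": 0,"ty": 0,"tz": 0.194,"spin": 0},
])

```text
clock: 14.7
eef_pos: [0.5783, 0.0152, 0.0697]
eef_rot: [-0.001, 0.709, 0.706, -0.001]
wrist_force: [-0.5, -0.2, -0.0]
grip_width: 0.472
gripper_force: 0.0
```

Call:
send_rows([
  {"tx": 0,"ty": 0,"tz": 0,"spin": 0},
  {"tx": 0,"ty": 0,"tz": 0,"spin": 0},
  {"tx": 0,"ty": 0,"tz": 0,"spin": 0},
  {"tx": 0,"ty": 0,"tz": 0,"spin": 0},
  {"tx": 0,"ty": 0,"tz": 0,"spin": 0},
], grip=13)

```text
clock: 15.12
eef_pos: [0.5793, 0.0149, 0.0712]
eef_rot: [0.0, 0.709, 0.705, 0.001]
wrist_force: [-2.7, 0.3, 4.9]
grip_width: 0.157
gripper_force: 24.9
```

Call:
send_rows([
  {"tx": 0.04,"ty": 0,"tz": 0,"spin": 0},
  {"tx": 0.08,"ty": 0,"tz": 0,"spin": 0},
  {"tx": 0.12,"ty": 0,"tz": 0,"spin": 0},
  {"tx": 0.155,"ty": 0,"tz": 0,"spin": 0},
  {"tx": 0.155,"ty": 0,"tz": 0,"spin": 0},
])

```text
clock: 15.53
eef_pos: [0.5795, 0.0614, 0.071]
eef_rot: [0.001, 0.709, 0.706, -0.0]
wrist_force: [-2.9, -3.1, 7.4]
grip_width: 0.157
gripper_force: 25.7
```

Call:
send_rows([
  {"tx": 0,"ty": 0,"tz": 0,"spin": 0},
  {"tx": 0,"ty": 0,"tz": 0,"spin": 0},
  {"tx": 0,"ty": 0,"tz": 0,"spin": 0},
  {"tx": 0,"ty": 0,"tz": 0,"spin": 0},
  {"tx": 0,"ty": 0,"tz": 0,"spin": 0},
], grip=40)

```text
clock: 15.95
eef_pos: [0.5794, 0.0614, 0.0699]
eef_rot: [-0.0, 0.709, 0.705, 0.0]
wrist_force: [0.7, 1.0, 0.8]
grip_width: 0.464
gripper_force: 0.0
```

Call:
send_rows([
  {"tx": 0,"ty": 0,"tz": -0.1,"spin": 0},
  {"tx": 0,"ty": 0,"tz": -0.2,"spin": 0},
  {"tx": 0,"ty": 0,"tz": -0.2,"spin": 0},
  {"tx": 0,"ty": 0,"tz": -0.2,"spin": 0},
  {"tx": 0,"ty": 0,"tz": -0.2,"spin": 0},
])

```text
clock: 16.37
eef_pos: [0.5791, 0.0614, 0.1297]
eef_rot: [-0.0, 0.709, 0.705, 0.0]
wrist_force: [-0.4, 0.4, -0.1]
grip_width: 0.468
gripper_force: 0.0
```

```bash
python3 -c "
from h import *
plan([(.446,-.078,.128,1.566),(.446,-.078,.027)])"
```

```text
clock 16.37 at [0.5791 0.0614 0.1297] yaw 1.5659
  {'tx': np.float64(-0.467), 'ty': np.float64(-0.441), 'tz': np.float64(0.006), 'spin': np.float64(-0.0)} -> [ 0.4461 -0.078   0.1279] 1.5659
  {'tx': np.float64(0.0), 'ty': np.float64(-0.0), 'tz': np.float64(0.336), 'spin': -0.0} -> [ 0.4461 -0.078   0.0271] 1.5659
```

Call:
send_rows([
  {"tx": -0.467,"ty": -0.441,"tz": 0.006,"spin": 0},
  {"tx": -0.467,"ty": -0.441,"tz": 0.006,"spin": 0},
  {"tx": -0.467,"ty": -0.441,"tz": 0.006,"spin": 0},
  {"tx": -0.467,"ty": -0.441,"tz": 0.006,"spin": 0},
  {"tx": -0.467,"ty": -0.441,"tz": 0.006,"spin": 0},
], grip=46)

```text
clock: 16.78
eef_pos: [0.442, -0.0807, 0.127]
eef_rot: [-0.001, 0.71, 0.704, -0.001]
wrist_force: [-0.9, 0.0, 1.2]
grip_width: 0.54
gripper_force: 0.0
```

Call:
send_rows([
  {"tx": 0,"ty": 0,"tz": 0.08,"spin": 0},
  {"tx": 0,"ty": 0,"tz": 0.16,"spin": 0},
  {"tx": 0,"ty": 0,"tz": 0.24,"spin": 0},
  {"tx": 0,"ty": 0,"tz": 0.313,"spin": 0},
  {"tx": 0,"ty": 0,"tz": 0.313,"spin": 0},
])

```text
clock: 17.2
eef_pos: [0.4432, -0.078, 0.0307]
eef_rot: [-0.002, 0.709, 0.705, -0.002]
wrist_force: [-0.5, -0.3, -0.0]
grip_width: 0.536
gripper_force: 0.0
```

Call:
send_rows([
  {"tx": 0,"ty": 0,"tz": 0,"spin": 0},
  {"tx": 0,"ty": 0,"tz": 0,"spin": 0},
  {"tx": 0,"ty": 0,"tz": 0,"spin": 0},
  {"tx": 0,"ty": 0,"tz": 0,"spin": 0},
  {"tx": 0,"ty": 0,"tz": 0,"spin": 0},
], grip=27)

```text
clock: 17.62
eef_pos: [0.4466, -0.078, 0.0349]
eef_rot: [0.0, 0.709, 0.705, 0.0]
wrist_force: [0.4, -0.7, -1.3]
grip_width: 0.32
gripper_force: 22.8
```

Call:
send_rows([
  {"tx": 0.02,"ty": 0,"tz": 0,"spin": 0},
  {"tx": 0.04,"ty": 0,"tz": 0,"spin": 0},
  {"tx": 0.06,"ty": 0,"tz": 0,"spin": 0},
  {"tx": 0.06,"ty": 0,"tz": 0,"spin": 0},
  {"tx": 0.06,"ty": 0,"tz": 0,"spin": 0},
])

```text
clock: 18.03
eef_pos: [0.4467, -0.0592, 0.0343]
eef_rot: [-0.0, 0.708, 0.706, 0.0]
wrist_force: [0.5, 1.6, 0.2]
grip_width: 0.327
gripper_force: 23.0
```

```bash
python3 -c "
from h import *
s=arm.observe();print(np.round(s['joint_positions'],2))
plan([(.447,-.06,.18),(.46,-.20,.19,1.1),(.528,-.4,.17,.137),(.528,-.4,.012)])"
```

```text
[-0.37  0.49  0.51  2.22 -0.47  0.53  0.5 ]
clock 18.03 at [ 0.4467 -0.0592  0.0343] yaw 1.5673
  {'tx': np.float64(-0.003), 'ty': np.float64(0.001), 'tz': np.float64(-0.486), 'spin': -0.0} -> [ 0.447  -0.0601  0.1801] 1.5673
  {'tx': np.float64(-0.466), 'ty': np.float64(0.045), 'tz': np.float64(-0.033), 'spin': np.float64(0.935)} -> [ 0.46   -0.1999  0.19  ] 1.0998
  {'tx': np.float64(-0.246), 'ty': np.float64(0.252), 'tz': np.float64(0.033), 'spin': np.float64(0.963)} -> [ 0.4939 -0.3     0.1801] 0.6183
  {'tx': np.float64(-0.1), 'ty': np.float64(0.338), 'tz': np.float64(0.034), 'spin': np.float64(0.963)} -> [ 0.5282 -0.4     0.1699] 0.1368
  {'tx': np.float64(-0.001), 'ty': np.float64(-0.0), 'tz': np.float64(0.526), 'spin': -0.0} -> [ 0.5279 -0.4001  0.0121] 0.1368
```

Call:
send_rows([
  {"tx": 0,"ty": 0,"tz": -0.08,"spin": 0},
  {"tx": 0,"ty": 0,"tz": -0.2,"spin": 0},
  {"tx": 0,"ty": 0,"tz": -0.32,"spin": 0},
  {"tx": 0,"ty": 0,"tz": -0.44,"spin": 0},
  {"tx": -0.003,"ty": 0,"tz": -0.486,"spin": 0},
])

```text
clock: 18.45
eef_pos: [0.4477, -0.062, 0.1837]
eef_rot: [0.001, 0.709, 0.705, 0.002]
wrist_force: [1.3, 0.3, -1.3]
grip_width: 0.319
gripper_force: 23.0
```

Call:
send_rows([
  {"tx": -0.1,"ty": 0.01,"tz": -0.03,"spin": 0.2},
  {"tx": -0.2,"ty": 0.02,"tz": -0.03,"spin": 0.4},
  {"tx": -0.3,"ty": 0.03,"tz": -0.033,"spin": 0.6},
  {"tx": -0.4,"ty": 0.04,"tz": -0.033,"spin": 0.8},
  {"tx": -0.466,"ty": 0.045,"tz": -0.033,"spin": 0.935},
])

```text
clock: 18.87
eef_pos: [0.4587, -0.204, 0.1902]
eef_rot: [0.001, 0.855, 0.519, -0.0]
wrist_force: [0.1, 0.8, -1.2]
grip_width: 0.323
gripper_force: 23.0
```

Call:
send_rows([
  {"tx": -0.05,"ty": 0.05,"tz": 0,"spin": 0.2},
  {"tx": -0.1,"ty": 0.1,"tz": 0.01,"spin": 0.4},
  {"tx": -0.15,"ty": 0.15,"tz": 0.02,"spin": 0.6},
  {"tx": -0.2,"ty": 0.2,"tz": 0.03,"spin": 0.8},
  {"tx": -0.246,"ty": 0.252,"tz": 0.033,"spin": 0.963},
])

```text
clock: 19.28
eef_pos: [0.4923, -0.302, 0.1792]
eef_rot: [-0.001, 0.954, 0.301, -0.001]
wrist_force: [0.4, 0.1, -1.3]
grip_width: 0.323
gripper_force: 23.0
```

Call:
send_rows([
  {"tx": -0.02,"ty": 0.07,"tz": 0,"spin": 0.2},
  {"tx": -0.04,"ty": 0.14,"tz": 0.01,"spin": 0.4},
  {"tx": -0.06,"ty": 0.21,"tz": 0.02,"spin": 0.6},
  {"tx": -0.08,"ty": 0.28,"tz": 0.03,"spin": 0.8},
  {"tx": -0.1,"ty": 0.338,"tz": 0.034,"spin": 0.963},
])

```text
clock: 19.7
eef_pos: [0.527, -0.4021, 0.1687]
eef_rot: [-0.0, 0.998, 0.065, -0.001]
wrist_force: [-1.2, -0.3, -1.2]
grip_width: 0.323
gripper_force: 23.0
```

```bash
python3 -c "
from h import *
p=snap('wrist','w4');s=arm.observe();print(s['gripper_force'],s['grip_width'],np.round(s['joint_positions'],2))
m=arm.trace('scrap_tray',p)
for d in m[:2]:
  pts=np.array([onz(p,[a,b],.03)[:2] for b,a in np.argwhere(d['pixels'])[::5]]);print(d['conf'],len(pts),cv2.minAreaRect((pts*1000).astype(np.float32)))
print([(d['conf'],onz(p,d['point'],0)) for d in arm.tip_of('scrap_tray',p)])
plan([(.528,-.4,.012,.137)])"
```

```text
23.02058585399209 0.3182136644959709 [ 0.    0.73  0.99  1.59 -0.65  1.18 -0.31]
0.66 1242 ((349.9491271972656, -176.8337860107422), (66.77486419677734, 119.35074615478516), 42.55093765258789)
0.6 3390 ((545.7978515625, -397.4793701171875), (165.92831420898438, 103.0242919921875), 7.405759811401367)
[(0.97, array([ 0.28762987, -0.18971518,  0.        ]))]
clock 19.85 at [ 0.5261 -0.4025  0.1689] yaw 0.1337
  {'tx': np.float64(0.007), 'ty': np.float64(-0.007), 'tz': np.float64(0.523), 'spin': np.float64(-0.007)} -> [ 0.5279 -0.4001  0.012 ] 0.1372
```

View pics/w4.png

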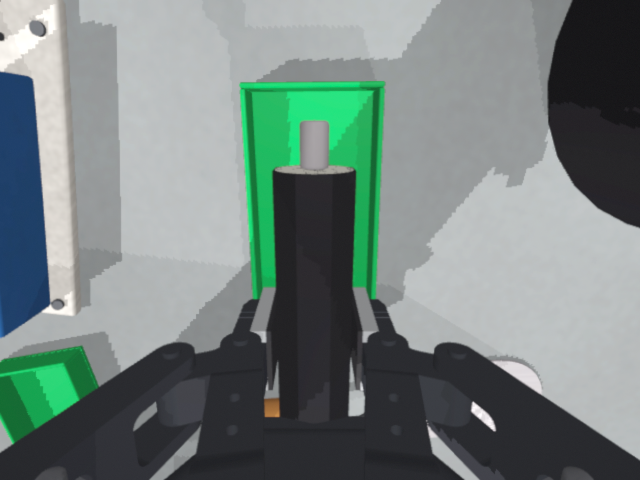

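The worn roller is held over the tray and well aligned. Lower it, release, lift, then travel to the mat.

Call:
send_rows([
  {"tx": 0.007,"ty": -0.007,"tz": 0.13,"spin": -0.007},
  {"tx": 0.007,"ty": -0.007,"tz": 0.26,"spin": -0.007},
  {"tx": 0.007,"ty": -0.007,"tz": 0.38,"spin": -0.007},
  {"tx": 0.007,"ty": -0.007,"tz": 0.47,"spin": -0.007},
  {"tx": 0.007,"ty": -0.007,"tz": 0.52,"spin": -0.007},
])

```text
clock: 20.27
eef_pos: [0.5276, -0.3959, 0.0103]
eef_rot: [-0.002, 0.998, 0.07, -0.002]
wrist_force: [-0.3, 0.5, -2.3]
grip_width: 0.322
gripper_force: 23.0
```

Call:
send_rows([
  {"tx": 0,"ty": 0,"tz": 0,"spin": 0},
  {"tx": 0,"ty": 0,"tz": 0,"spin": 0},
  {"tx": 0,"ty": 0,"tz": 0,"spin": 0},
  {"tx": 0,"ty": 0,"tz": 0,"spin": 0},
  {"tx": 0,"ty": 0,"tz": 0,"spin": 0},
], grip=46)

```text
clock: 20.68
eef_pos: [0.5298, -0.3995, 0.0157]
eef_rot: [0.001, 0.998, 0.069, 0.001]
wrist_force: [-0.0, -0.3, -0.0]
grip_width: 0.539
gripper_force: 0.0
```

Call:
send_rows([
  {"tx": 0,"ty": 0,"tz": -0.1,"spin": 0},
  {"tx": 0,"ty": 0,"tz": -0.22,"spin": 0},
  {"tx": 0,"ty": 0,"tz": -0.36,"spin": 0},
  {"tx": 0,"ty": 0,"tz": -0.5,"spin": 0},
  {"tx": 0,"ty": 0,"tz": -0.62,"spin": 0},
])

```text
clock: 21.1
eef_pos: [0.5287, -0.3994, 0.2036]
eef_rot: [0.001, 0.998, 0.069, 0.001]
wrist_force: [0.7, -0.4, 0.3]
grip_width: 0.536
gripper_force: 0.0
```

```bash
python3 -c "
from h import *
p=arm.camera('top')
for d in arm.trace('worn1',p)[:3]:
  pts=np.array([onz(p,[a,b],.025)[:2] for b,a in np.argwhere(d['pixels'])]);print(d['conf'],len(pts),cv2.minAreaRect((pts*1000).astype(np.float32)))
plan([(.46,-.2,.26,1.0),(.43,.0,.28,1.566),(.48,.24,.30,1.566)])"
```

```text
0.27 414 ((496.1162109375, 280.0234680175781), (143.75807189941406, 29.580249786376953), 85.08977508544922)
clock 21.2 at [ 0.5304 -0.4022  0.2078] yaw 0.1382
  {'tx': np.float64(-0.07), 'ty': np.float64(-0.35), 'tz': np.float64(-0.087), 'spin': np.float64(-0.862)} -> [ 0.4951 -0.3011  0.2339] 0.5692
  {'tx': np.float64(0.083), 'ty': np.float64(-0.347), 'tz': np.float64(-0.087), 'spin': np.float64(-0.862)} -> [ 0.46   -0.1999  0.26  ] 1.0002
  {'tx': np.float64(0.253), 'ty': np.float64(-0.222), 'tz': np.float64(-0.033), 'spin': np.float64(-0.566)} -> [ 0.4449 -0.1001  0.2699] 1.2832
  {'tx': np.float64(0.306), 'ty': np.float64(-0.142), 'tz': np.float64(-0.034), 'spin': np.float64(-0.566)} -> [0.4301 0.     0.2801] 1.5662
  {'tx': np.float64(0.4), 'ty': np.float64(0.081), 'tz': np.float64(-0.033), 'spin': np.float64(0.0)} -> [0.455  0.1199 0.29  ] 1.5662
  {'tx': np.float64(0.401), 'ty': np.float64(0.082), 'tz': np.float64(-0.033), 'spin': np.float64(0.0)} -> [0.4801 0.2401 0.2999] 1.5662
```

Call:
send_rows([
  {"tx": -0.07,"ty": -0.35,"tz": -0.087,"spin": -0.862},
  {"tx": -0.07,"ty": -0.35,"tz": -0.087,"spin": -0.862},
  {"tx": -0.07,"ty": -0.35,"tz": -0.087,"spin": -0.862},
  {"tx": -0.07,"ty": -0.35,"tz": -0.087,"spin": -0.862},
  {"tx": -0.07,"ty": -0.35,"tz": -0.087,"spin": -0.862},
])

```text
clock: 21.62
eef_pos: [0.4939, -0.2962, 0.2271]
eef_rot: [-0.0, 0.959, 0.283, 0.001]
wrist_force: [-0.0, -0.1, 0.2]
grip_width: 0.537
gripper_force: 0.0
```

Call:
send_rows([
  {"tx": 0.083,"ty": -0.347,"tz": -0.087,"spin": -0.862},
  {"tx": 0.083,"ty": -0.347,"tz": -0.087,"spin": -0.862},
  {"tx": 0.083,"ty": -0.347,"tz": -0.087,"spin": -0.862},
  {"tx": 0.083,"ty": -0.347,"tz": -0.087,"spin": -0.862},
  {"tx": 0.083,"ty": -0.347,"tz": -0.087,"spin": -0.862},
])

```text
clock: 22.03
eef_pos: [0.4587, -0.1959, 0.2527]
eef_rot: [-0.0, 0.877, 0.481, 0.001]
wrist_force: [-0.4, -1.1, -0.2]
grip_width: 0.54
gripper_force: 0.0
```

Call:
send_rows([
  {"tx": 0.253,"ty": -0.222,"tz": -0.033,"spin": -0.566},
  {"tx": 0.253,"ty": -0.222,"tz": -0.033,"spin": -0.566},
  {"tx": 0.253,"ty": -0.222,"tz": -0.033,"spin": -0.566},
  {"tx": 0.253,"ty": -0.222,"tz": -0.033,"spin": -0.566},
  {"tx": 0.253,"ty": -0.222,"tz": -0.033,"spin": -0.566},
])

```text
clock: 22.45
eef_pos: [0.4437, -0.0972, 0.2621]
eef_rot: [0.0, 0.802, 0.597, 0.0]
wrist_force: [-0.1, -1.1, 0.7]
grip_width: 0.541
gripper_force: 0.0
```

Call:
send_rows([
  {"tx": 0.306,"ty": -0.142,"tz": -0.034,"spin": -0.566},
  {"tx": 0.306,"ty": -0.142,"tz": -0.034,"spin": -0.566},
  {"tx": 0.306,"ty": -0.142,"tz": -0.034,"spin": -0.566},
  {"tx": 0.306,"ty": -0.142,"tz": -0.034,"spin": -0.566},
  {"tx": 0.306,"ty": -0.142,"tz": -0.034,"spin": -0.566},
])

```text
clock: 22.87
eef_pos: [0.4291, 0.0024, 0.2721]
eef_rot: [0.0, 0.71, 0.704, -0.0]
wrist_force: [0.6, -0.5, 0.1]
grip_width: 0.536
gripper_force: 0.0
```

Call:
send_rows([
  {"tx": 0.4,"ty": 0.081,"tz": -0.033,"spin": 0},
  {"tx": 0.4,"ty": 0.081,"tz": -0.033,"spin": 0},
  {"tx": 0.4,"ty": 0.081,"tz": -0.033,"spin": 0},
  {"tx": 0.4,"ty": 0.081,"tz": -0.033,"spin": 0},
  {"tx": 0.4,"ty": 0.081,"tz": -0.033,"spin": 0},
])

```text
clock: 23.28
eef_pos: [0.4546, 0.1229, 0.2816]
eef_rot: [0.001, 0.709, 0.705, -0.001]
wrist_force: [-0.5, -0.2, 0.3]
grip_width: 0.538
gripper_force: 0.0
```

Call:
send_rows([
  {"tx": 0.4,"ty": 0.082,"tz": -0.033,"spin": 0},
  {"tx": 0.4,"ty": 0.082,"tz": -0.033,"spin": 0},
  {"tx": 0.4,"ty": 0.082,"tz": -0.033,"spin": 0},
  {"tx": 0.4,"ty": 0.082,"tz": -0.033,"spin": 0},
  {"tx": 0.4,"ty": 0.082,"tz": -0.033,"spin": 0},
])

```text
clock: 23.7
eef_pos: [0.4796, 0.2424, 0.2913]
eef_rot: [0.001, 0.709, 0.705, -0.001]
wrist_force: [0.2, -1.4, 0.7]
grip_width: 0.539
gripper_force: 0.0
```

```bash
cat >> h.py <<'E'
def rollers(p,thing='roller1',z=.018):
    out=[]
    for d in arm.trace(thing,p):
        px=np.argwhere(d['pixels'])[:,::-1]
        # silhouette -> body+pins; fit in the plane through the axis
        pts=np.array([onz(p,q,z)[:2] for q in px[::3]]);r=cv2.minAreaRect((pts*1000).astype(np.float32))
        a=np.deg2rad(r[2]+(90 if r[1][0]<r[1][1] else 0));out.append((d['conf'],*r[0],a%np.pi));print('rect',round(d['conf'],2),len(px),np.round(r[0],1),np.round(r[1],1),'yaw',round(a%np.pi,3))
    return out
E
sleep 0; python3 -c "
from h import *
arm.camera('side');p=snap('wrist','w5');plan([])
rollers(p)
print([(round(d['conf'],2),onz(p,d['point'],.018).round(4)) for d in arm.tip_of('roller1',p)])
p=arm.camera('top');rollers(p,'worn1',.025);s=arm.observe();print(np.round(s['joint_positions'],2))"
```

```text
clock 23.8 at [0.4794 0.2399 0.2916] yaw 1.5615
rect 0.96 3388 [499.1 283.1] [153.2  30.1] yaw 1.473
rect 0.73 3713 [581.7 294.6] [153.2  31.3] yaw 1.43
[(0.9, array([0.4189, 0.2896, 0.018 ])), (0.85, array([0.5825, 0.2961, 0.018 ])), (0.69, array([0.4981, 0.2847, 0.018 ]))]
rect 0.56 429 [ 529.4 -392.7] [134.9  32.9] yaw 0.167
[-1.08  0.26  0.66  1.74 -0.17  1.2  -0.38]
```

View pics/w5.png

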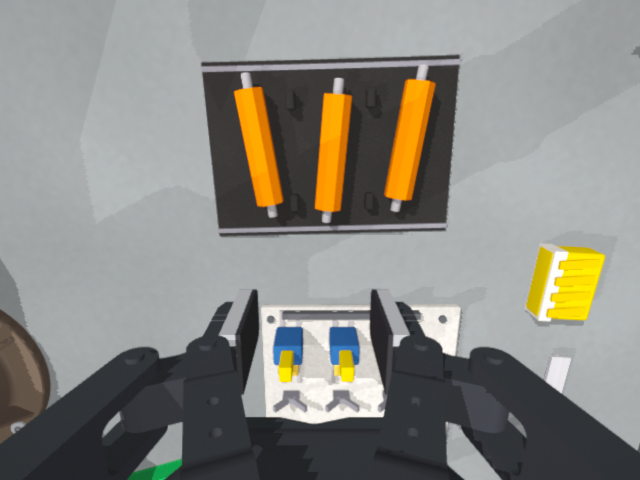

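Rollers are at (258,147), (333,150) and (410,137) on the mat, with low stops between them. The worn roller is in the tray. I'll pick the far roller C for lane 3.

```bash
python3 -c "
from h import *
plan([(.582,.2955,.12,1.435),(.582,.2955,.011)])"
```

```text
clock 24.0 at [0.4787 0.2412 0.2921] yaw 1.5636
  {'tx': np.float64(0.092), 'ty': np.float64(0.172), 'tz': np.float64(0.287), 'spin': np.float64(0.129)} -> [0.5304 0.2684 0.206 ] 1.4991
  {'tx': np.float64(0.102), 'ty': np.float64(0.165), 'tz': np.float64(0.287), 'spin': np.float64(0.129)} -> [0.582  0.2954 0.1199] 1.4346
  {'tx': np.float64(0.0), 'ty': np.float64(-0.0), 'tz': np.float64(0.363), 'spin': -0.0} -> [0.582  0.2954 0.011 ] 1.4346
```

Call:
send_rows([
  {"tx": 0.092,"ty": 0.172,"tz": 0.287,"spin": 0.129},
  {"tx": 0.092,"ty": 0.172,"tz": 0.287,"spin": 0.129},
  {"tx": 0.092,"ty": 0.172,"tz": 0.287,"spin": 0.129},
  {"tx": 0.092,"ty": 0.172,"tz": 0.287,"spin": 0.129},
  {"tx": 0.092,"ty": 0.172,"tz": 0.287,"spin": 0.129},
])

```text
clock: 24.42
eef_pos: [0.5298, 0.2693, 0.2052]
eef_rot: [0.0, 0.731, 0.682, -0.001]
wrist_force: [-1.1, -1.1, -0.1]
grip_width: 0.539
gripper_force: 0.0
```

Call:
send_rows([
  {"tx": 0.102,"ty": 0.165,"tz": 0.287,"spin": 0.129},
  {"tx": 0.102,"ty": 0.165,"tz": 0.287,"spin": 0.129},
  {"tx": 0.102,"ty": 0.165,"tz": 0.287,"spin": 0.129},
  {"tx": 0.102,"ty": 0.165,"tz": 0.287,"spin": 0.129},
  {"tx": 0.102,"ty": 0.165,"tz": 0.287,"spin": 0.129},
])

```text
clock: 24.83
eef_pos: [0.5815, 0.2969, 0.1208]
eef_rot: [0.0, 0.753, 0.658, -0.0]
wrist_force: [0.3, -0.4, -0.2]
grip_width: 0.538
gripper_force: 0.0
```

```bash
python3 -c "
from h import *
p=snap('wrist','w6');r=rollers(p)
print([(round(d['conf'],2),onz(p,d['point'],.018).round(4)) for d in arm.tip_of('roller1',p)])
plan([(.582,.2955,.011,1.435)])"
```

```text
rect 0.86 9197 [419.7 294.6] [ 37.2 142.7] yaw 1.717
rect 0.67 7983 [580.6 294.2] [154.3  28.8] yaw 1.434
rect 0.61 6771 [499.7 294.4] [131.2  31.8] yaw 1.481
[(0.83, array([0.4986, 0.2839, 0.018 ])), (0.7, array([0.5806, 0.2937, 0.018 ])), (0.68, array([0.4203, 0.2891, 0.018 ]))]
clock 24.98 at [0.582  0.2973 0.1224] yaw 1.4371
  {'tx': np.float64(-0.006), 'ty': np.float64(0.001), 'tz': np.float64(0.371), 'spin': np.float64(0.004)} -> [0.582  0.2955 0.0111] 1.4351
```

View pics/w6.png

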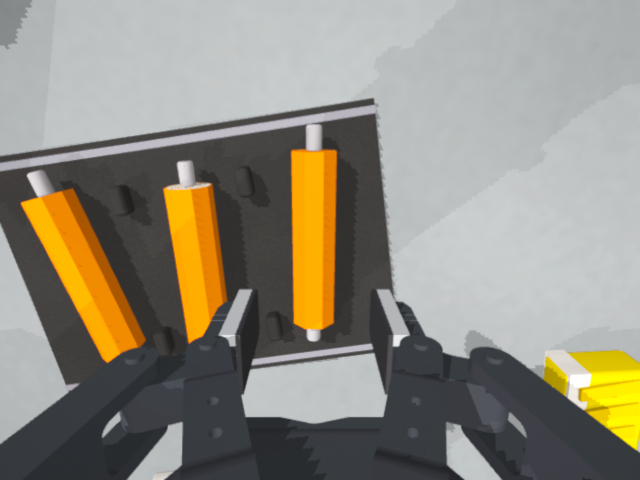

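Roller C runs (315,130)–(314,338), parallel to the pads. Descend and grip at 27 mm.

Call:
send_rows([
  {"tx": -0.011,"ty": -0.004,"tz": 0.1,"spin": 0.004},
  {"tx": -0.011,"ty": -0.004,"tz": 0.2,"spin": 0.004},
  {"tx": -0.011,"ty": -0.004,"tz": 0.28,"spin": 0.004},
  {"tx": -0.011,"ty": -0.004,"tz": 0.34,"spin": 0.004},
  {"tx": -0.011,"ty": -0.004,"tz": 0.37,"spin": 0.004},
])

```text
clock: 25.4
eef_pos: [0.5789, 0.2943, 0.0083]
eef_rot: [-0.0, 0.753, 0.658, -0.0]
wrist_force: [-0.7, -0.6, -0.3]
grip_width: 0.539
gripper_force: 0.0
```

Call:
send_rows([
  {"tx": 0,"ty": 0,"tz": 0,"spin": 0},
  {"tx": 0,"ty": 0,"tz": 0,"spin": 0},
  {"tx": 0,"ty": 0,"tz": 0,"spin": 0},
  {"tx": 0,"ty": 0,"tz": 0,"spin": 0},
  {"tx": 0,"ty": 0,"tz": 0,"spin": 0},
], grip=27)

```text
clock: 25.82
eef_pos: [0.5804, 0.2949, 0.0099]
eef_rot: [0.0, 0.753, 0.658, 0.001]
wrist_force: [0.0, 0.3, -1.6]
grip_width: 0.32
gripper_force: 21.5
```

```bash
python3 -c "
from h import *
print(arm.observe()['gripper_force'])
plan([(.581,.28,.17),(.579,.12,.17,1.566),(.579,-.06,.15,1.566),(.579,-.06,.04)])"
```

```text
21.52949516661465
clock 25.82 at [0.5804 0.2949 0.0099] yaw 1.4358
  {'tx': np.float64(-0.049), 'ty': np.float64(0.009), 'tz': np.float64(-0.534), 'spin': -0.0} -> [0.5811 0.2799 0.1701] 1.4358
  {'tx': np.float64(-0.529), 'ty': np.float64(0.065), 'tz': np.float64(0.0), 'spin': np.float64(-0.26)} -> [0.5791 0.1201 0.1701] 1.5658
  {'tx': np.float64(-0.6), 'ty': np.float64(0.003), 'tz': np.float64(0.067), 'spin': np.float64(-0.0)} -> [ 0.5791 -0.0599  0.15  ] 1.5658
  {'tx': np.float64(-0.0), 'ty': np.float64(-0.0), 'tz': np.float64(0.367), 'spin': -0.0} -> [ 0.5791 -0.0599  0.0399] 1.5658
```

Call:
send_rows([
  {"tx": 0,"ty": 0,"tz": -0.08,"spin": 0},
  {"tx": 0,"ty": 0,"tz": -0.2,"spin": 0},
  {"tx": -0.02,"ty": 0.004,"tz": -0.32,"spin": 0},
  {"tx": -0.04,"ty": 0.009,"tz": -0.44,"spin": 0},
  {"tx": -0.049,"ty": 0.009,"tz": -0.534,"spin": 0},
])

```text
clock: 26.23
eef_pos: [0.5815, 0.2785, 0.1725]
eef_rot: [0.001, 0.754, 0.657, 0.001]
wrist_force: [0.4, 0.7, -0.7]
grip_width: 0.324
gripper_force: 21.7
```

Call:
send_rows([
  {"tx": -0.11,"ty": 0.013,"tz": 0,"spin": -0.05},
  {"tx": -0.22,"ty": 0.026,"tz": 0,"spin": -0.1},
  {"tx": -0.33,"ty": 0.04,"tz": 0,"spin": -0.16},
  {"tx": -0.44,"ty": 0.055,"tz": 0,"spin": -0.22},
  {"tx": -0.529,"ty": 0.065,"tz": 0,"spin": -0.26},
])

```text
clock: 26.65
eef_pos: [0.5784, 0.1167, 0.1698]
eef_rot: [0.0, 0.709, 0.705, 0.0]
wrist_force: [0.9, -0.7, -1.8]
grip_width: 0.322
gripper_force: 21.7
```

Call:
send_rows([
  {"tx": -0.13,"ty": 0.003,"tz": 0.01,"spin": 0},
  {"tx": -0.26,"ty": 0.003,"tz": 0.03,"spin": 0},
  {"tx": -0.39,"ty": 0.003,"tz": 0.05,"spin": 0},
  {"tx": -0.51,"ty": 0.003,"tz": 0.067,"spin": 0},
  {"tx": -0.6,"ty": 0.003,"tz": 0.067,"spin": 0},
])

```text
clock: 27.07
eef_pos: [0.5775, -0.0642, 0.1488]
eef_rot: [0.0, 0.71, 0.704, -0.0]
wrist_force: [-0.3, 0.6, -1.6]
grip_width: 0.324
gripper_force: 21.6
```

```bash
python3 -c "
from h import *
p=snap('wrist','w7');s=arm.observe();print(s['gripper_force'],s['grip_width'])
plan([(.579,-.06,.04,1.566)])
z=s['eef_pos'][2]+.008
for th in ('roller1',):
  for d in arm.tip_of(th,p)[:3]: print(d['conf'],d['point'],onz(p,d['point'],z))
# predicted far pin end & near pin end
ex=quat().as_matrix()[:,0];c=np.array(s['eef_pos'])+[0,0,.008]
print('pred pin tip,shoulder',proj(p,[c+ex*.076,c+ex*.060]))"
```

```text
21.678416951035615 0.3198062541237582
clock 27.12 at [ 0.5773 -0.0704  0.1497] yaw 1.5569
  {'tx': np.float64(0.035), 'ty': np.float64(0.005), 'tz': np.float64(0.366), 'spin': np.float64(-0.018)} -> [ 0.5789 -0.0599  0.0399] 1.5659
0.82 [314.5, 318.5] [ 0.57774207 -0.06448086  0.15768132]
pred pin tip,shoulder [[314.37446649 137.4317405 ]
 [314.1578612  183.55172118]]
```

View pics/w7.png

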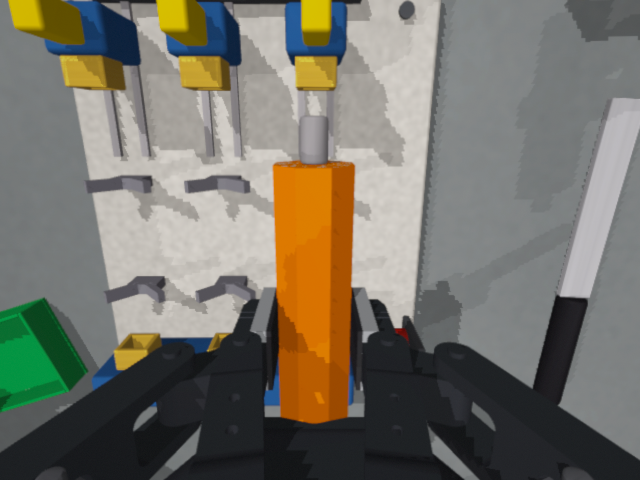

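Roller C is held centred; the pin tip is at (314,116). Partial descent next, to let it settle before the final drop.

Call:
send_rows([
  {"tx": 0,"ty": 0,"tz": 0.1,"spin": 0},
  {"tx": 0,"ty": 0,"tz": 0.2,"spin": 0},
  {"tx": 0,"ty": 0,"tz": 0.25,"spin": 0},
  {"tx": 0,"ty": 0,"tz": 0.25,"spin": 0},
  {"tx": 0,"ty": 0,"tz": 0.25,"spin": 0},
])

```text
clock: 27.58
eef_pos: [0.5783, -0.0599, 0.0739]
eef_rot: [-0.0, 0.709, 0.705, -0.0]
wrist_force: [0.1, -0.5, -1.0]
grip_width: 0.319
gripper_force: 21.7
```

Call:
send_rows([
  {"tx": 0,"ty": 0,"tz": 0,"spin": 0},
  {"tx": 0,"ty": 0,"tz": 0,"spin": 0},
  {"tx": 0,"ty": 0,"tz": 0,"spin": 0},
  {"tx": 0,"ty": 0,"tz": 0,"spin": 0},
  {"tx": 0,"ty": 0,"tz": 0,"spin": 0},
])

```text
clock: 28.0
eef_pos: [0.5788, -0.0602, 0.0744]
eef_rot: [0.0, 0.709, 0.705, 0.0]
wrist_force: [-0.2, 0.1, -1.1]
grip_width: 0.321
gripper_force: 21.7
```

```bash
python3 -c "
from h import *
plan([(.579,-.06,.039,1.566)])"
```

```text
clock 28.0 at [ 0.5788 -0.0602  0.0744] yaw 1.5658
  {'tx': np.float64(0.001), 'ty': np.float64(0.001), 'tz': np.float64(0.118), 'spin': np.float64(-0.0)} -> [ 0.5791 -0.0599  0.039 ] 1.5658
```

Call:
send_rows([
  {"tx": 0,"ty": 0,"tz": 0.04,"spin": 0},
  {"tx": 0,"ty": 0,"tz": 0.08,"spin": 0},
  {"tx": 0,"ty": 0,"tz": 0.1,"spin": 0},
  {"tx": 0,"ty": 0,"tz": 0.118,"spin": 0},
  {"tx": 0,"ty": 0,"tz": 0.118,"spin": 0},
])

```text
clock: 28.42
eef_pos: [0.5786, -0.0603, 0.0375]
eef_rot: [-0.0, 0.709, 0.705, -0.0]
wrist_force: [-0.3, -0.1, -1.5]
grip_width: 0.324
gripper_force: 21.8
```

Call:
send_rows([
  {"tx": 0,"ty": 0,"tz": 0,"spin": 0},
  {"tx": 0,"ty": 0,"tz": 0,"spin": 0},
  {"tx": 0,"ty": 0,"tz": 0,"spin": 0},
  {"tx": 0,"ty": 0,"tz": 0,"spin": 0},
  {"tx": 0,"ty": 0,"tz": 0,"spin": 0},
], grip=46)

```text
clock: 28.83
eef_pos: [0.5785, -0.0603, 0.0384]
eef_rot: [-0.0, 0.709, 0.705, 0.0]
wrist_force: [-0.0, -0.3, 0.6]
grip_width: 0.541
gripper_force: 0.0
```

Call:
send_rows([
  {"tx": 0,"ty": 0,"tz": -0.08,"spin": 0},
  {"tx": 0,"ty": 0,"tz": -0.2,"spin": 0},
  {"tx": 0,"ty": 0,"tz": -0.3,"spin": 0},
  {"tx": 0,"ty": 0,"tz": -0.36,"spin": 0},
  {"tx": 0,"ty": 0,"tz": -0.36,"spin": 0},
])

```text
clock: 29.25
eef_pos: [0.5809, -0.0609, 0.1506]
eef_rot: [0.002, 0.709, 0.705, 0.002]
wrist_force: [-0.0, 0.3, -0.0]
grip_width: 0.539
gripper_force: 0.0
```

Call:
send_rows([
  {"tx": 0.13,"ty": 0,"tz": 0,"spin": 0},
  {"tx": 0.26,"ty": 0,"tz": 0,"spin": 0},
  {"tx": 0.36,"ty": 0,"tz": 0,"spin": 0},
  {"tx": 0.405,"ty": 0,"tz": 0,"spin": 0},
  {"tx": 0.405,"ty": 0,"tz": 0,"spin": 0},
])

```text
clock: 29.67
eef_pos: [0.5786, 0.0662, 0.1454]
eef_rot: [-0.001, 0.707, 0.708, 0.0]
wrist_force: [0.8, -0.1, -0.9]
grip_width: 0.538
gripper_force: 0.0
```

```bash
python3 -c "
from h import *
p=snap('wrist','w8');plan([(.579,.0614,.070,1.566)])
q=snap('side','s8');cv2.imwrite('pics/s8c.png',cv2.resize(q['pixels'][220:360,230:420,::-1],None,fx=4,fy=4))"
```

```text
clock 29.72 at [0.5787 0.0632 0.1457] yaw 1.5695
  {'tx': np.float64(-0.006), 'ty': np.float64(0.001), 'tz': np.float64(0.252), 'spin': np.float64(0.007)} -> [0.579  0.0614 0.0701] 1.566
```

View pics/s8c.png

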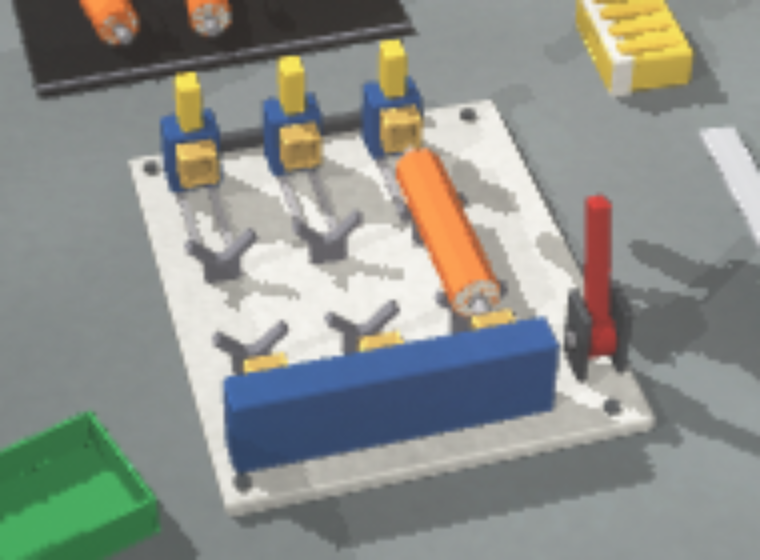

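Roller C is seated in lane 3 with its pins free of the cups. Slide tail 3 home.

Call:
send_rows([
  {"tx": 0,"ty": 0,"tz": 0.08,"spin": 0},
  {"tx": 0,"ty": 0,"tz": 0.16,"spin": 0},
  {"tx": 0,"ty": 0,"tz": 0.22,"spin": 0},
  {"tx": 0,"ty": 0,"tz": 0.252,"spin": 0},
  {"tx": 0,"ty": 0,"tz": 0.252,"spin": 0},
])

```text
clock: 30.18
eef_pos: [0.5777, 0.0592, 0.0689]
eef_rot: [-0.001, 0.71, 0.704, -0.002]
wrist_force: [-0.3, -0.4, 0.7]
grip_width: 0.536
gripper_force: 0.0
```

Call:
send_rows([
  {"tx": 0,"ty": 0,"tz": 0,"spin": 0},
  {"tx": 0,"ty": 0,"tz": 0,"spin": 0},
  {"tx": 0,"ty": 0,"tz": 0,"spin": 0},
  {"tx": 0,"ty": 0,"tz": 0,"spin": 0},
  {"tx": 0,"ty": 0,"tz": 0,"spin": 0},
], grip=12.5)

```text
clock: 30.6
eef_pos: [0.5795, 0.0607, 0.0721]
eef_rot: [0.0, 0.709, 0.705, 0.001]
wrist_force: [-3.2, -2.2, 8.1]
grip_width: 0.159
gripper_force: 36.9
```

Call:
send_rows([
  {"tx": -0.03,"ty": 0,"tz": 0,"spin": 0},
  {"tx": -0.06,"ty": 0,"tz": 0,"spin": 0},
  {"tx": -0.09,"ty": 0,"tz": 0,"spin": 0},
  {"tx": -0.12,"ty": 0,"tz": 0,"spin": 0},
  {"tx": -0.13,"ty": 0,"tz": 0,"spin": 0},
])

```text
clock: 31.02
eef_pos: [0.5793, 0.0218, 0.0721]
eef_rot: [0.0, 0.709, 0.705, 0.001]
wrist_force: [-3.4, 3.3, 6.9]
grip_width: 0.154
gripper_force: 37.0
```

Call:
send_rows([
  {"tx": -0.01,"ty": 0,"tz": 0,"spin": 0},
  {"tx": -0.02,"ty": 0,"tz": 0,"spin": 0},
  {"tx": -0.026,"ty": 0,"tz": 0,"spin": 0},
  {"tx": -0.026,"ty": 0,"tz": 0,"spin": 0},
  {"tx": -0.026,"ty": 0,"tz": 0,"spin": 0},
])

```text
clock: 31.43
eef_pos: [0.5793, 0.015, 0.0721]
eef_rot: [-0.0, 0.709, 0.705, 0.001]
wrist_force: [-2.9, 1.9, 8.6]
grip_width: 0.157
gripper_force: 37.0
```

```bash
python3 -c "
from h import *
plan([]);p=arm.camera('side')
for th in ('tail1_grip','tail2_grip','tail3_grip'): print(th,[(round(d['conf'],2),np.round(onz(p,d['point'],.08),4)[:2].tolist()) for d in arm.tip_of(th,p)][:3])
rollers(p,'roller1',.046)"
```

```text
clock 31.43 at [0.5793 0.015  0.0721] yaw 1.5661
tail1_grip [(0.88, [0.4462, 0.0474]), (0.73, [0.5103, -0.4514])]
tail2_grip [(0.66, [0.5221, 0.0505])]
tail3_grip [(0.69, [0.5848, 0.0083]), (0.35, [0.5721, -0.1211]), (0.34, [0.3384, -0.4897])]
rect 0.84 311 [419.4 246.3] [ 30.1 147.7] yaw 1.653
rect 0.72 287 [495.  242.4] [154.5  26. ] yaw 1.491
rect 0.55 541 [580.1 -76. ] [140.2  35.1] yaw 1.534
```

Call:
send_rows([
  {"tx": 0,"ty": 0,"tz": 0,"spin": 0},
  {"tx": 0,"ty": 0,"tz": 0,"spin": 0},
  {"tx": 0,"ty": 0,"tz": 0,"spin": 0},
  {"tx": 0,"ty": 0,"tz": 0,"spin": 0},
  {"tx": 0,"ty": 0,"tz": 0,"spin": 0},
], grip=46)

```text
clock: 32.1
eef_pos: [0.579, 0.0144, 0.0708]
eef_rot: [0.0, 0.709, 0.705, 0.0]
wrist_force: [0.6, -0.8, 0.2]
grip_width: 0.536
gripper_force: 0.0
```

Call:
send_rows([
  {"tx": 0,"ty": 0,"tz": -0.1,"spin": 0},
  {"tx": 0,"ty": 0,"tz": -0.2,"spin": 0},
  {"tx": 0,"ty": 0,"tz": -0.27,"spin": 0},
  {"tx": 0,"ty": 0,"tz": -0.27,"spin": 0},
  {"tx": 0,"ty": 0,"tz": -0.27,"spin": 0},
])

```text
clock: 32.52
eef_pos: [0.5797, 0.0145, 0.1528]
eef_rot: [0.001, 0.709, 0.705, 0.001]
wrist_force: [-0.8, 0.1, -0.8]
grip_width: 0.539
gripper_force: 0.0
```

```bash
python3 -c "
from h import *
p=arm.camera('top');print([(round(d['conf'],2),onz(p,d['point'],.018).round(4)) for d in arm.tip_of('roller1',p)])
plan([(.4985,.284,.13,1.473)])"
```

```text
[(0.93, array([0.4963, 0.2943, 0.018 ])), (0.78, array([ 0.5781, -0.0822,  0.018 ])), (0.77, array([0.4167, 0.2874, 0.018 ]))]
clock 32.62 at [0.5783 0.0146 0.1511] yaw 1.5659
  {'tx': np.float64(0.448), 'ty': np.float64(-0.135), 'tz': np.float64(0.035), 'spin': np.float64(0.093)} -> [0.5385 0.1492 0.1406] 1.5194
  {'tx': np.float64(0.442), 'ty': np.float64(-0.156), 'tz': np.float64(0.035), 'spin': np.float64(0.093)} -> [0.4985 0.284  0.1301] 1.4729
```

Call:
send_rows([
  {"tx": 0.448,"ty": -0.135,"tz": 0.035,"spin": 0.093},
  {"tx": 0.448,"ty": -0.135,"tz": 0.035,"spin": 0.093},
  {"tx": 0.448,"ty": -0.135,"tz": 0.035,"spin": 0.093},
  {"tx": 0.448,"ty": -0.135,"tz": 0.035,"spin": 0.093},
  {"tx": 0.448,"ty": -0.135,"tz": 0.035,"spin": 0.093},
])

```text
clock: 33.03
eef_pos: [0.5362, 0.1546, 0.1391]
eef_rot: [-0.002, 0.722, 0.691, -0.001]
wrist_force: [-0.4, 0.8, -0.8]
grip_width: 0.538
gripper_force: 0.0
```

Call:
send_rows([
  {"tx": 0.442,"ty": -0.156,"tz": 0.035,"spin": 0.093},
  {"tx": 0.442,"ty": -0.156,"tz": 0.035,"spin": 0.093},
  {"tx": 0.442,"ty": -0.156,"tz": 0.035,"spin": 0.093},
  {"tx": 0.442,"ty": -0.156,"tz": 0.035,"spin": 0.093},
  {"tx": 0.442,"ty": -0.156,"tz": 0.035,"spin": 0.093},
])

```text
clock: 33.45
eef_pos: [0.4966, 0.2884, 0.1289]
eef_rot: [-0.001, 0.739, 0.674, -0.001]
wrist_force: [0.8, 0.0, 0.2]
grip_width: 0.54
gripper_force: 0.0
```

```bash
python3 -c "
from h import *
for _ in range(3): p=arm.camera('wrist')
r=rollers(p)
print([(round(d['conf'],2),onz(p,d['point'],.018).round(4)) for d in arm.tip_of('roller1',p)])
plan([(.4985,.2845,.0115,1.477)])"
```

```text
rect 0.57 7461 [419.6 296.7] [ 32.  138.1] yaw 1.714
rect 0.56 7728 [499.1 282.4] [154.7  30. ] yaw 1.481
[(0.8, array([0.4995, 0.284 , 0.018 ])), (0.57, array([0.4198, 0.2885, 0.018 ]))]
clock 33.7 at [0.4999 0.2816 0.1306] yaw 1.4697
  {'tx': np.float64(0.009), 'ty': np.float64(-0.006), 'tz': np.float64(0.397), 'spin': np.float64(-0.015)} -> [0.4984 0.2844 0.0115] 1.4772
```

Call:
send_rows([
  {"tx": -0.002,"ty": 0.001,"tz": 0.1,"spin": -0.01},
  {"tx": -0.002,"ty": 0.001,"tz": 0.2,"spin": -0.01},
  {"tx": -0.002,"ty": 0.001,"tz": 0.3,"spin": -0.01},
  {"tx": -0.002,"ty": 0.001,"tz": 0.37,"spin": -0.01},
  {"tx": -0.002,"ty": 0.001,"tz": 0.397,"spin": -0.01},
])

```text
clock: 34.12
eef_pos: [0.4984, 0.2806, 0.009]
eef_rot: [0.0, 0.74, 0.673, -0.002]
wrist_force: [-1.7, -0.2, -0.1]
grip_width: 0.537
gripper_force: 0.0
```

Call:
send_rows([
  {"tx": 0,"ty": 0,"tz": 0,"spin": 0},
  {"tx": 0,"ty": 0,"tz": 0,"spin": 0},
  {"tx": 0,"ty": 0,"tz": 0,"spin": 0},
  {"tx": 0,"ty": 0,"tz": 0,"spin": 0},
  {"tx": 0,"ty": 0,"tz": 0,"spin": 0},
], grip=27)

```text
clock: 34.53
eef_pos: [0.5, 0.2836, 0.0129]
eef_rot: [0.0, 0.739, 0.673, 0.001]
wrist_force: [-0.3, 1.1, -1.1]
grip_width: 0.325
gripper_force: 20.6
```

```bash
python3 -c "
from h import *
print(arm.observe()['gripper_force'])
plan([(.4995,.275,.17),(.513,.11,.17,1.566),(.513,-.06,.15,1.566),(.513,-.06,.074)])"
```

```text
20.61124090163503
clock 34.53 at [0.5    0.2836 0.0129] yaw 1.4778
  {'tx': np.float64(-0.029), 'ty': np.float64(0.001), 'tz': np.float64(-0.524), 'spin': -0.0} -> [0.4995 0.2749 0.1701] 1.4778
  {'tx': np.float64(-0.543), 'ty': np.float64(0.096), 'tz': np.float64(0.0), 'spin': np.float64(-0.176)} -> [0.5131 0.1101 0.1701] 1.5658
  {'tx': np.float64(-0.567), 'ty': np.float64(0.003), 'tz': np.float64(0.067), 'spin': np.float64(-0.0)} -> [ 0.5131 -0.06    0.15  ] 1.5658
  {'tx': np.float64(0.0), 'ty': np.float64(-0.0), 'tz': np.float64(0.253), 'spin': -0.0} -> [ 0.5131 -0.06    0.0741] 1.5658
```

Call:
send_rows([
  {"tx": 0,"ty": 0,"tz": -0.08,"spin": 0},
  {"tx": 0,"ty": 0,"tz": -0.2,"spin": 0},
  {"tx": -0.01,"ty": 0.001,"tz": -0.32,"spin": 0},
  {"tx": -0.02,"ty": 0.001,"tz": -0.44,"spin": 0},
  {"tx": -0.029,"ty": 0.001,"tz": -0.524,"spin": 0},
])

```text
clock: 34.95
eef_pos: [0.4998, 0.2745, 0.1727]
eef_rot: [0.0, 0.739, 0.673, 0.002]
wrist_force: [0.8, 1.2, -1.8]
grip_width: 0.32
gripper_force: 20.8
```

Call:
send_rows([
  {"tx": -0.11,"ty": 0.02,"tz": 0,"spin": -0.03},
  {"tx": -0.22,"ty": 0.04,"tz": 0,"spin": -0.07},
  {"tx": -0.33,"ty": 0.06,"tz": 0,"spin": -0.1},
  {"tx": -0.44,"ty": 0.08,"tz": 0,"spin": -0.14},
  {"tx": -0.543,"ty": 0.096,"tz": 0,"spin": -0.176},
])

```text
clock: 35.37
eef_pos: [0.5124, 0.1078, 0.1698]
eef_rot: [0.0, 0.709, 0.706, 0.001]
wrist_force: [-0.4, -0.2, -0.6]
grip_width: 0.322
gripper_force: 20.8
```

Call:
send_rows([
  {"tx": -0.13,"ty": 0.003,"tz": 0.01,"spin": 0},
  {"tx": -0.26,"ty": 0.003,"tz": 0.03,"spin": 0},
  {"tx": -0.39,"ty": 0.003,"tz": 0.05,"spin": 0},
  {"tx": -0.5,"ty": 0.003,"tz": 0.067,"spin": 0},
  {"tx": -0.567,"ty": 0.003,"tz": 0.067,"spin": 0},
])

```text
clock: 35.78
eef_pos: [0.5114, -0.0647, 0.149]
eef_rot: [0.0, 0.71, 0.704, -0.0]
wrist_force: [1.0, 0.5, -1.3]
grip_width: 0.322
gripper_force: 20.8
```

Call:
send_rows([
  {"tx": 0,"ty": 0,"tz": 0.1,"spin": 0},
  {"tx": 0,"ty": 0,"tz": 0.2,"spin": 0},
  {"tx": 0,"ty": 0,"tz": 0.253,"spin": 0},
  {"tx": 0,"ty": 0,"tz": 0.253,"spin": 0},
  {"tx": 0,"ty": 0,"tz": 0.253,"spin": 0},
])

```text
clock: 36.2
eef_pos: [0.5122, -0.0606, 0.0731]
eef_rot: [-0.0, 0.709, 0.705, -0.0]
wrist_force: [-0.6, -0.3, -0.9]
grip_width: 0.321
gripper_force: 20.8
```

Call:
send_rows([
  {"tx": 0,"ty": 0,"tz": 0,"spin": 0},
  {"tx": 0,"ty": 0,"tz": 0,"spin": 0},
  {"tx": 0,"ty": 0,"tz": 0,"spin": 0},
  {"tx": 0,"ty": 0,"tz": 0,"spin": 0},
  {"tx": 0,"ty": 0,"tz": 0,"spin": 0},
])

```text
clock: 36.62
eef_pos: [0.5128, -0.0603, 0.0735]
eef_rot: [0.0, 0.709, 0.705, 0.0]
wrist_force: [0.1, -1.1, -1.5]
grip_width: 0.32
gripper_force: 20.8
```

```bash
python3 -c "
from h import *
p=arm.camera('wrist');s=arm.observe()
z=s['eef_pos'][2]+.006
print([(round(d['conf'],2),onz(p,d['point'],z).round(4)) for d in arm.tip_of('roller1',p)][:3])
plan([(.513,-.06,.0405,1.566)])"
```

```text
[(0.9, array([ 0.5664, -0.0615,  0.0793])), (0.77, array([ 0.513 , -0.0589,  0.0793]))]
clock 36.72 at [ 0.5126 -0.0604  0.0732] yaw 1.5659
  {'tx': np.float64(0.001), 'ty': np.float64(0.001), 'tz': np.float64(0.109), 'spin': np.float64(-0.0)} -> [ 0.5129 -0.0601  0.0405] 1.5659
```

Call:
send_rows([
  {"tx": 0,"ty": 0,"tz": 0.04,"spin": 0},
  {"tx": 0,"ty": 0,"tz": 0.08,"spin": 0},
  {"tx": 0,"ty": 0,"tz": 0.1,"spin": 0},
  {"tx": 0,"ty": 0,"tz": 0.111,"spin": 0},
  {"tx": 0,"ty": 0,"tz": 0.111,"spin": 0},
])

```text
clock: 37.13
eef_pos: [0.5127, -0.0605, 0.0397]
eef_rot: [-0.0, 0.709, 0.705, 0.0]
wrist_force: [-0.3, -0.3, -1.7]
grip_width: 0.319
gripper_force: 21.0
```

Call:
send_rows([
  {"tx": 0,"ty": 0,"tz": 0,"spin": 0},
  {"tx": 0,"ty": 0,"tz": 0,"spin": 0},
  {"tx": 0,"ty": 0,"tz": 0,"spin": 0},
  {"tx": 0,"ty": 0,"tz": 0,"spin": 0},
  {"tx": 0,"ty": 0,"tz": 0,"spin": 0},
], grip=46)

```text
clock: 37.55
eef_pos: [0.5125, -0.0605, 0.0397]
eef_rot: [0.0, 0.709, 0.705, 0.0]
wrist_force: [0.4, -0.6, -0.3]
grip_width: 0.541
gripper_force: 0.0
```

Call:
send_rows([
  {"tx": 0,"ty": 0,"tz": -0.08,"spin": 0},
  {"tx": 0,"ty": 0,"tz": -0.2,"spin": 0},
  {"tx": 0,"ty": 0,"tz": -0.3,"spin": 0},
  {"tx": 0,"ty": 0,"tz": -0.36,"spin": 0},
  {"tx": 0,"ty": 0,"tz": -0.36,"spin": 0},
])

```text
clock: 37.97
eef_pos: [0.5147, -0.0609, 0.1513]
eef_rot: [0.002, 0.709, 0.705, 0.002]
wrist_force: [1.0, -0.4, 0.4]
grip_width: 0.539
gripper_force: 0.0
```

Call:
send_rows([
  {"tx": 0.13,"ty": 0,"tz": 0,"spin": 0},
  {"tx": 0.26,"ty": 0,"tz": 0,"spin": 0},
  {"tx": 0.36,"ty": 0,"tz": 0,"spin": 0},
  {"tx": 0.405,"ty": 0,"tz": 0,"spin": 0},
  {"tx": 0.405,"ty": 0,"tz": 0,"spin": 0},
])

```text
clock: 38.38
eef_pos: [0.5125, 0.0656, 0.1467]
eef_rot: [-0.001, 0.707, 0.708, -0.0]
wrist_force: [-0.2, -0.0, -1.0]
grip_width: 0.541
gripper_force: 0.0
```

```bash
python3 -c "
from h import *
arm.camera('top');p=arm.camera('wrist');plan([(.513,.0614,.070,1.566)])
p=arm.camera('side');rollers(p,'roller1',.046)"
```

```text
clock 38.48 at [0.5127 0.0611 0.1471] yaw 1.5669
  {'tx': np.float64(0.001), 'ty': np.float64(0.001), 'tz': np.float64(0.257), 'spin': np.float64(0.002)} -> [0.513  0.0614 0.07  ] 1.5659
rect 0.89 477 [580.3 -74. ] [134.9  30.9] yaw 1.566
rect 0.84 535 [513.9 -59. ] [150.8  30.8] yaw 1.549
rect 0.8 367 [417.8 248. ] [ 34.2 155.7] yaw 1.717
rect 0.7 4862 [ 522.6 -418.8] [207.1 115.9] yaw 0.141
```

Call:
send_rows([
  {"tx": 0,"ty": 0,"tz": 0.08,"spin": 0},
  {"tx": 0,"ty": 0,"tz": 0.16,"spin": 0},
  {"tx": 0,"ty": 0,"tz": 0.22,"spin": 0},
  {"tx": 0,"ty": 0,"tz": 0.257,"spin": 0},
  {"tx": 0,"ty": 0,"tz": 0.257,"spin": 0},
])

```text
clock: 39.0
eef_pos: [0.5117, 0.0595, 0.0687]
eef_rot: [-0.001, 0.71, 0.705, -0.002]
wrist_force: [-0.3, -0.3, 0.1]
grip_width: 0.543
gripper_force: 0.0
```

Call:
send_rows([
  {"tx": 0,"ty": 0,"tz": 0,"spin": 0},
  {"tx": 0,"ty": 0,"tz": 0,"spin": 0},
  {"tx": 0,"ty": 0,"tz": 0,"spin": 0},
  {"tx": 0,"ty": 0,"tz": 0,"spin": 0},
  {"tx": 0,"ty": 0,"tz": 0,"spin": 0},
], grip=12.5)

```text
clock: 39.42
eef_pos: [0.5135, 0.0608, 0.0716]
eef_rot: [0.0, 0.709, 0.705, 0.001]
wrist_force: [-2.1, -2.3, 7.8]
grip_width: 0.152
gripper_force: 37.2
```

Call:
send_rows([
  {"tx": -0.03,"ty": 0,"tz": 0,"spin": 0},
  {"tx": -0.06,"ty": 0,"tz": 0,"spin": 0},
  {"tx": -0.09,"ty": 0,"tz": 0,"spin": 0},
  {"tx": -0.12,"ty": 0,"tz": 0,"spin": 0},
  {"tx": -0.13,"ty": 0,"tz": 0,"spin": 0},
])

```text
clock: 39.83
eef_pos: [0.5133, 0.0218, 0.0716]
eef_rot: [0.0, 0.709, 0.705, 0.001]
wrist_force: [-2.9, 2.7, 8.1]
grip_width: 0.154
gripper_force: 37.2
```

Call:
send_rows([
  {"tx": -0.01,"ty": 0,"tz": 0,"spin": 0},
  {"tx": -0.02,"ty": 0,"tz": 0,"spin": 0},
  {"tx": -0.025,"ty": 0,"tz": 0,"spin": 0},
  {"tx": -0.025,"ty": 0,"tz": 0,"spin": 0},
  {"tx": -0.025,"ty": 0,"tz": 0,"spin": 0},
])

```text
clock: 40.25
eef_pos: [0.5133, 0.0151, 0.0716]
eef_rot: [-0.0, 0.709, 0.705, 0.001]
wrist_force: [-2.7, 1.2, 8.6]
grip_width: 0.156
gripper_force: 37.3
```

Call:
send_rows([
  {"tx": 0,"ty": 0,"tz": 0,"spin": 0},
  {"tx": 0,"ty": 0,"tz": 0,"spin": 0},
  {"tx": 0,"ty": 0,"tz": 0,"spin": 0},
  {"tx": 0,"ty": 0,"tz": 0,"spin": 0},
  {"tx": 0,"ty": 0,"tz": 0,"spin": 0},
], grip=46)

```text
clock: 40.67
eef_pos: [0.5129, 0.0145, 0.0705]
eef_rot: [0.0, 0.709, 0.705, 0.0]
wrist_force: [-0.5, -0.1, 0.6]
grip_width: 0.536
gripper_force: 0.0
```

Call:
send_rows([
  {"tx": 0,"ty": 0,"tz": -0.1,"spin": 0},
  {"tx": 0,"ty": 0,"tz": -0.2,"spin": 0},
  {"tx": 0,"ty": 0,"tz": -0.27,"spin": 0},
  {"tx": 0,"ty": 0,"tz": -0.27,"spin": 0},
  {"tx": 0,"ty": 0,"tz": -0.27,"spin": 0},
])

```text
clock: 41.08
eef_pos: [0.5136, 0.0147, 0.1524]
eef_rot: [0.001, 0.709, 0.705, 0.001]
wrist_force: [0.0, -0.3, -1.0]
grip_width: 0.538
gripper_force: 0.0
```

```bash
python3 -c "
from h import *
p=arm.camera('top');print([(round(d['conf'],2),onz(p,d['point'],.018).round(4)) for d in arm.tip_of('roller1',p)])
plan([(.4195,.2890,.13,1.716)])"
```

```text
[(0.95, array([0.4117, 0.2807, 0.018 ])), (0.83, array([ 0.5155, -0.0644,  0.018 ])), (0.76, array([ 0.5882, -0.0788,  0.018 ]))]
clock 41.18 at [0.5123 0.0148 0.1509] yaw 1.566
  {'tx': np.float64(0.456), 'ty': np.float64(-0.157), 'tz': np.float64(0.035), 'spin': np.float64(-0.15)} -> [0.4659 0.1518 0.1404] 1.641
  {'tx': np.float64(0.467), 'ty': np.float64(-0.122), 'tz': np.float64(0.035), 'spin': np.float64(-0.15)} -> [0.4195 0.289  0.1299] 1.716
```

Call:
send_rows([
  {"tx": 0.456,"ty": -0.157,"tz": 0.035,"spin": -0.15},
  {"tx": 0.456,"ty": -0.157,"tz": 0.035,"spin": -0.15},
  {"tx": 0.456,"ty": -0.157,"tz": 0.035,"spin": -0.15},
  {"tx": 0.456,"ty": -0.157,"tz": 0.035,"spin": -0.15},
  {"tx": 0.456,"ty": -0.157,"tz": 0.035,"spin": -0.15},
])

```text
clock: 41.6
eef_pos: [0.4635, 0.1567, 0.1391]
eef_rot: [-0.001, 0.679, 0.734, -0.001]
wrist_force: [0.1, 0.2, -0.7]
grip_width: 0.534
gripper_force: 0.0
```

Call:
send_rows([
  {"tx": 0.467,"ty": -0.122,"tz": 0.035,"spin": -0.15},
  {"tx": 0.467,"ty": -0.122,"tz": 0.035,"spin": -0.15},
  {"tx": 0.467,"ty": -0.122,"tz": 0.035,"spin": -0.15},
  {"tx": 0.467,"ty": -0.122,"tz": 0.035,"spin": -0.15},
  {"tx": 0.467,"ty": -0.122,"tz": 0.035,"spin": -0.15},
])

```text
clock: 42.02
eef_pos: [0.4175, 0.2933, 0.1289]
eef_rot: [-0.001, 0.651, 0.759, -0.001]
wrist_force: [0.4, 0.4, -0.5]
grip_width: 0.54
gripper_force: 0.0
```

```bash
python3 -c "
from h import *
p=arm.camera('side')
rollers(p,'roller1',.046);cv2.imwrite('pics/s9c.png',cv2.resize(p['pixels'][220:360,230:420,::-1],None,fx=4,fy=4))
for _ in range(3): p=arm.camera('wrist')
r=rollers(p)
print([(round(d['conf'],2),onz(p,d['point'],.018).round(4)) for d in arm.tip_of('roller1',p)])
plan([(.4195,.289,.0115,1.716)])"
```

```text
rect 0.88 503 [514.9 -73.7] [135.1  31.5] yaw 1.56
rect 0.6 362 [418.2 249.2] [ 33.2 155.7] yaw 1.717
rect 0.7 7635 [421.1 288.4] [ 29.5 154.1] yaw 1.716
[(0.6, array([0.4199, 0.2892, 0.018 ]))]
clock 42.37 at [0.4208 0.2873 0.1305] yaw 1.7131
  {'tx': np.float64(0.006), 'ty': np.float64(-0.003), 'tz': np.float64(0.397), 'spin': np.float64(-0.006)} -> [0.4196 0.2889 0.0114] 1.7161
```

View pics/s9c.png

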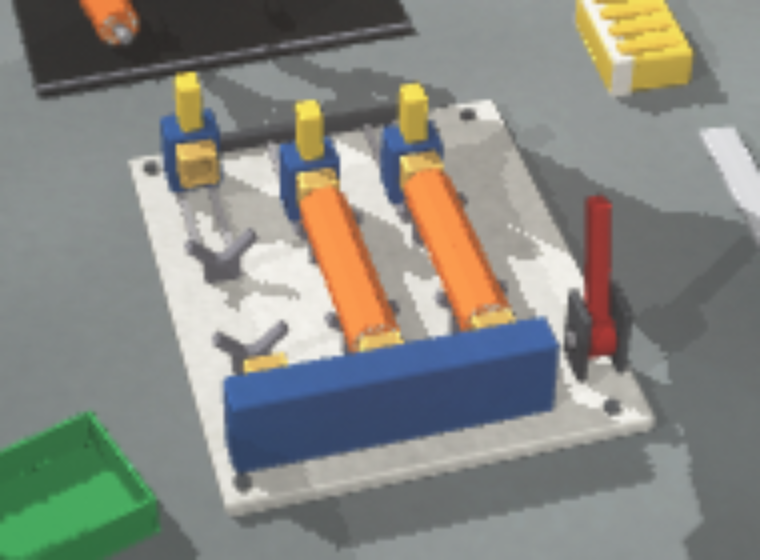

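Lanes 2 and 3 are fitted, each roller held between its cups with the tail home. Now the last roller, at (.420,.2885).

Call:
send_rows([
  {"tx": 0,"ty": 0.001,"tz": 0.1,"spin": 0},
  {"tx": 0,"ty": 0.001,"tz": 0.2,"spin": 0},
  {"tx": 0,"ty": 0.001,"tz": 0.3,"spin": 0},
  {"tx": 0,"ty": 0.001,"tz": 0.37,"spin": 0},
  {"tx": 0,"ty": 0.001,"tz": 0.397,"spin": 0},
])

```text
clock: 42.78
eef_pos: [0.4195, 0.2869, 0.009]
eef_rot: [-0.0, 0.655, 0.756, -0.002]
wrist_force: [-0.2, -0.3, -0.1]
grip_width: 0.538
gripper_force: 0.0
```

Call:
send_rows([
  {"tx": 0,"ty": 0,"tz": 0,"spin": 0},
  {"tx": 0,"ty": 0,"tz": 0,"spin": 0},
  {"tx": 0,"ty": 0,"tz": 0,"spin": 0},
  {"tx": 0,"ty": 0,"tz": 0,"spin": 0},
  {"tx": 0,"ty": 0,"tz": 0,"spin": 0},
], grip=27)

```text
clock: 43.2
eef_pos: [0.4209, 0.2893, 0.0124]
eef_rot: [0.0, 0.654, 0.756, 0.001]
wrist_force: [-0.4, 0.6, -0.7]
grip_width: 0.321
gripper_force: 20.8
```

```bash
python3 -c "
from h import *
print(arm.observe()['gripper_force'])
plan([(.421,.28,.17),(.447,.11,.17,1.566),(.447,-.06,.15,1.566),(.447,-.06,.074)])"
```

```text
20.79940151888877
clock 43.2 at [0.4209 0.2893 0.0124] yaw 1.7158
  {'tx': np.float64(-0.031), 'ty': np.float64(-0.004), 'tz': np.float64(-0.525), 'spin': -0.0} -> [0.4211 0.28   0.1699] 1.7158
  {'tx': np.float64(-0.573), 'ty': np.float64(0.004), 'tz': np.float64(-0.0), 'spin': np.float64(0.3)} -> [0.4471 0.1101 0.1699] 1.5658
  {'tx': np.float64(-0.567), 'ty': np.float64(0.002), 'tz': np.float64(0.066), 'spin': np.float64(-0.0)} -> [ 0.4469 -0.06    0.1501] 1.5658
  {'tx': np.float64(0.0), 'ty': np.float64(0.0), 'tz': np.float64(0.254), 'spin': -0.0} -> [ 0.4469 -0.06    0.0739] 1.5658
```

Call:
send_rows([
  {"tx": 0,"ty": 0,"tz": -0.08,"spin": 0},
  {"tx": 0,"ty": 0,"tz": -0.2,"spin": 0},
  {"tx": -0.01,"ty": -0.002,"tz": -0.32,"spin": 0},
  {"tx": -0.02,"ty": -0.004,"tz": -0.44,"spin": 0},
  {"tx": -0.031,"ty": -0.004,"tz": -0.525,"spin": 0},
])

```text
clock: 43.62
eef_pos: [0.4212, 0.2796, 0.1724]
eef_rot: [0.0, 0.654, 0.756, 0.002]
wrist_force: [0.9, 0.4, -2.3]
grip_width: 0.32
gripper_force: 21.0
```

Call:
send_rows([
  {"tx": -0.12,"ty": 0.001,"tz": 0,"spin": 0.06},
  {"tx": -0.24,"ty": 0.002,"tz": 0,"spin": 0.12},
  {"tx": -0.36,"ty": 0.003,"tz": 0,"spin": 0.18},
  {"tx": -0.48,"ty": 0.004,"tz": 0,"spin": 0.24},
  {"tx": -0.573,"ty": 0.004,"tz": 0,"spin": 0.3},
])

```text
clock: 44.03
eef_pos: [0.4465, 0.1068, 0.1697]
eef_rot: [0.0, 0.71, 0.704, 0.001]
wrist_force: [0.4, -0.2, -1.8]
grip_width: 0.322
gripper_force: 21.0
```

Call:
send_rows([
  {"tx": -0.13,"ty": 0.002,"tz": 0.01,"spin": 0},
  {"tx": -0.26,"ty": 0.002,"tz": 0.03,"spin": 0},
  {"tx": -0.39,"ty": 0.002,"tz": 0.05,"spin": 0},
  {"tx": -0.5,"ty": 0.002,"tz": 0.066,"spin": 0},
  {"tx": -0.567,"ty": 0.002,"tz": 0.066,"spin": 0},
])

```text
clock: 44.45
eef_pos: [0.4454, -0.0642, 0.1492]
eef_rot: [0.0, 0.71, 0.704, 0.0]
wrist_force: [0.3, -0.3, -1.7]
grip_width: 0.321
gripper_force: 21.0
```

Call:
send_rows([
  {"tx": 0,"ty": 0,"tz": 0.1,"spin": 0},
  {"tx": 0,"ty": 0,"tz": 0.2,"spin": 0},
  {"tx": 0,"ty": 0,"tz": 0.254,"spin": 0},
  {"tx": 0,"ty": 0,"tz": 0.254,"spin": 0},
  {"tx": 0,"ty": 0,"tz": 0.254,"spin": 0},
])

```text
clock: 44.87
eef_pos: [0.4459, -0.0607, 0.0731]
eef_rot: [-0.0, 0.709, 0.705, -0.0]
wrist_force: [-0.3, -0.2, -1.0]
grip_width: 0.324
gripper_force: 21.0
```

Call:
send_rows([
  {"tx": 0,"ty": 0,"tz": 0,"spin": 0},
  {"tx": 0,"ty": 0,"tz": 0,"spin": 0},
  {"tx": 0,"ty": 0,"tz": 0,"spin": 0},
  {"tx": 0,"ty": 0,"tz": 0,"spin": 0},
  {"tx": 0,"ty": 0,"tz": 0,"spin": 0},
])

```text
clock: 45.28
eef_pos: [0.4467, -0.0604, 0.0734]
eef_rot: [0.0, 0.709, 0.705, 0.0]
wrist_force: [1.0, -0.5, -1.4]
grip_width: 0.326
gripper_force: 21.0
```

```bash
python3 -c "
from h import *
p=arm.camera('wrist');s=arm.observe()
z=s['eef_pos'][2]+.006
print([(round(d['conf'],2),onz(p,d['point'],z).round(4)) for d in arm.tip_of('roller1',p)][:3])
plan([(.447,-.06,.0405,1.566)])"
```

```text
[(0.87, array([ 0.5006, -0.0603,  0.0793])), (0.85, array([ 0.5544, -0.0624,  0.0793])), (0.64, array([ 0.4461, -0.0599,  0.0793]))]
clock 45.38 at [ 0.4465 -0.0604  0.0732] yaw 1.566
  {'tx': np.float64(0.001), 'ty': np.float64(0.002), 'tz': np.float64(0.109), 'spin': np.float64(-0.0)} -> [ 0.4471 -0.0601  0.0405] 1.566
```

Call:
send_rows([
  {"tx": 0,"ty": 0,"tz": 0.04,"spin": 0},
  {"tx": 0,"ty": 0,"tz": 0.08,"spin": 0},
  {"tx": 0,"ty": 0,"tz": 0.1,"spin": 0},
  {"tx": 0,"ty": 0,"tz": 0.111,"spin": 0},
  {"tx": 0,"ty": 0,"tz": 0.111,"spin": 0},
])

```text
clock: 45.8
eef_pos: [0.4467, -0.0607, 0.0396]
eef_rot: [0.0, 0.709, 0.705, 0.0]
wrist_force: [0.6, -0.6, -1.3]
grip_width: 0.322
gripper_force: 21.0
```

Call:
send_rows([
  {"tx": 0,"ty": 0,"tz": 0,"spin": 0},
  {"tx": 0,"ty": 0,"tz": 0,"spin": 0},
  {"tx": 0,"ty": 0,"tz": 0,"spin": 0},
  {"tx": 0,"ty": 0,"tz": 0,"spin": 0},
  {"tx": 0,"ty": 0,"tz": 0,"spin": 0},
], grip=46)

```text
clock: 46.22
eef_pos: [0.4464, -0.0605, 0.0397]
eef_rot: [0.0, 0.709, 0.705, 0.0]
wrist_force: [-0.2, 0.2, -0.2]
grip_width: 0.54
gripper_force: 0.0
```

Call:
send_rows([
  {"tx": 0,"ty": 0,"tz": -0.08,"spin": 0},
  {"tx": 0,"ty": 0,"tz": -0.2,"spin": 0},
  {"tx": 0,"ty": 0,"tz": -0.3,"spin": 0},
  {"tx": 0,"ty": 0,"tz": -0.36,"spin": 0},
  {"tx": 0,"ty": 0,"tz": -0.36,"spin": 0},
])

```text
clock: 46.63
eef_pos: [0.4484, -0.0609, 0.1509]
eef_rot: [0.002, 0.709, 0.705, 0.002]
wrist_force: [0.8, -0.7, 0.2]
grip_width: 0.539
gripper_force: 0.0
```

Call:
send_rows([
  {"tx": 0.13,"ty": 0,"tz": 0,"spin": 0},
  {"tx": 0.26,"ty": 0,"tz": 0,"spin": 0},
  {"tx": 0.36,"ty": 0,"tz": 0,"spin": 0},
  {"tx": 0.405,"ty": 0,"tz": 0,"spin": 0},
  {"tx": 0.405,"ty": 0,"tz": 0,"spin": 0},
])

```text
clock: 47.05
eef_pos: [0.4465, 0.0647, 0.1469]
eef_rot: [-0.001, 0.707, 0.707, -0.0]
wrist_force: [0.2, -0.1, 0.9]
grip_width: 0.538
gripper_force: 0.0
```

```bash
python3 -c "
from h import *
p=arm.camera('side');rollers(p,'roller1',.046)
print([(round(d['conf'],2),np.round(onz(p,d['point'],.08),4)[:2].tolist()) for d in arm.tip_of('tail1_grip',p)][:3])
plan([(.447,.0614,.070,1.566)])"
```

```text
rect 0.97 516 [449.  -59.9] [148.1  28.4] yaw 1.546
rect 0.89 475 [580.4 -72.8] [133.7  31.5] yaw 1.566
rect 0.79 534 [515.  -71.5] [ 33.9 130.8] yaw 1.574
rect 0.46 296 [448.8  70.1] [107.6  35.7] yaw 1.502
[(0.74, [0.4417, 0.0498]), (0.45, [0.5784, 0.0152])]
clock 47.2 at [0.4466 0.0601 0.1473] yaw 1.5653
  {'tx': np.float64(0.004), 'ty': np.float64(0.001), 'tz': np.float64(0.258), 'spin': np.float64(-0.001)} -> [0.4469 0.0613 0.0699] 1.5658
```

Call:
send_rows([
  {"tx": 0,"ty": 0,"tz": 0.08,"spin": 0},
  {"tx": 0,"ty": 0,"tz": 0.16,"spin": 0},
  {"tx": 0,"ty": 0,"tz": 0.22,"spin": 0},
  {"tx": 0,"ty": 0,"tz": 0.257,"spin": 0},
  {"tx": 0,"ty": 0,"tz": 0.257,"spin": 0},
])

```text
clock: 47.62
eef_pos: [0.4455, 0.0589, 0.0687]
eef_rot: [-0.001, 0.71, 0.704, -0.002]
wrist_force: [0.1, -0.4, 0.2]
grip_width: 0.541
gripper_force: 0.0
```

Call:
send_rows([
  {"tx": 0,"ty": 0,"tz": 0,"spin": 0},
  {"tx": 0,"ty": 0,"tz": 0,"spin": 0},
  {"tx": 0,"ty": 0,"tz": 0,"spin": 0},
  {"tx": 0,"ty": 0,"tz": 0,"spin": 0},
  {"tx": 0,"ty": 0,"tz": 0,"spin": 0},
], grip=12.5)

```text
clock: 48.03
eef_pos: [0.4475, 0.0604, 0.0713]
eef_rot: [0.0, 0.709, 0.705, 0.001]
wrist_force: [-2.3, -3.3, 7.6]
grip_width: 0.155
gripper_force: 37.3
```

Call:
send_rows([
  {"tx": -0.03,"ty": 0,"tz": 0,"spin": 0},
  {"tx": -0.06,"ty": 0,"tz": 0,"spin": 0},
  {"tx": -0.09,"ty": 0,"tz": 0,"spin": 0},
  {"tx": -0.12,"ty": 0,"tz": 0,"spin": 0},
  {"tx": -0.13,"ty": 0,"tz": 0,"spin": 0},
])

```text
clock: 48.45
eef_pos: [0.4473, 0.0218, 0.0714]
eef_rot: [0.0, 0.709, 0.705, 0.001]
wrist_force: [-2.2, 2.6, 7.8]
grip_width: 0.154
gripper_force: 37.4
```

Call:
send_rows([
  {"tx": -0.01,"ty": 0,"tz": 0,"spin": 0},
  {"tx": -0.02,"ty": 0,"tz": 0,"spin": 0},
  {"tx": -0.026,"ty": 0,"tz": 0,"spin": 0},
  {"tx": -0.026,"ty": 0,"tz": 0,"spin": 0},
  {"tx": -0.026,"ty": 0,"tz": 0,"spin": 0},
])

```text
clock: 48.87
eef_pos: [0.4472, 0.0147, 0.0713]
eef_rot: [-0.0, 0.709, 0.705, 0.001]
wrist_force: [-2.1, 0.8, 8.3]
grip_width: 0.151
gripper_force: 37.5
```

Call:
send_rows([
  {"tx": 0,"ty": 0,"tz": 0,"spin": 0},
  {"tx": 0,"ty": 0,"tz": 0,"spin": 0},
  {"tx": 0,"ty": 0,"tz": 0,"spin": 0},
  {"tx": 0,"ty": 0,"tz": 0,"spin": 0},
  {"tx": 0,"ty": 0,"tz": 0,"spin": 0},
], grip=46)

```text
clock: 49.28
eef_pos: [0.4467, 0.0142, 0.0705]
eef_rot: [0.0, 0.709, 0.705, 0.0]
wrist_force: [-0.0, -0.1, 0.5]
grip_width: 0.539
gripper_force: 0.0
```

Call:
send_rows([
  {"tx": 0,"ty": 0,"tz": -0.1,"spin": 0},
  {"tx": 0,"ty": 0,"tz": -0.2,"spin": 0},
  {"tx": 0,"ty": 0,"tz": -0.3,"spin": 0},
  {"tx": 0,"ty": 0,"tz": -0.4,"spin": 0},
  {"tx": 0,"ty": 0,"tz": -0.4,"spin": 0},
])

```text
clock: 49.7
eef_pos: [0.4494, 0.0139, 0.1949]
eef_rot: [0.002, 0.709, 0.705, 0.003]
wrist_force: [1.5, 0.3, 0.2]
grip_width: 0.538
gripper_force: 0.0
```

```bash
python3 -c "
from h import *
p=arm.camera('side');rollers(p,'roller1',.046);rollers(p,'worn1',.018)
for th in ('tail1_grip','tail2_grip','tail3_grip'): print(th,[(round(d['conf'],2),np.round(onz(p,d['point'],.08),4)[:2].tolist()) for d in arm.tip_of(th,p)][:2])
big=cv2.resize(p['pixels'][220:470,190:450,::-1],None,fx=2.3,fy=2.3);cv2.imwrite('pics/s10c.png',big)
plan([(.6405,-.1515,.21,1.566),(.6405,-.1515,.093)])"
```

```text
rect 0.95 478 [580.5 -74.7] [136.2  32. ] yaw 1.556
rect 0.9 479 [514.7 -73.8] [135.2  30.6] yaw 1.54
rect 0.84 489 [448.  -72.5] [ 29.9 133.1] yaw 1.582
rect 0.25 8324 [543.4 -82.7] [322.1 276.9] yaw 1.562
rect 0.63 1126 [ 525.8 -397.6] [151.   35.9] yaw 0.136
tail1_grip [(0.63, [0.4469, 0.0154])]
tail2_grip [(0.66, [0.4396, -0.1106]), (0.62, [0.5127, 0.0072])]
tail3_grip [(0.56, [0.5798, 0.0129])]
clock 50.0 at [0.4459 0.014  0.1895] yaw 1.5655
  {'tx': np.float64(-0.274), 'ty': np.float64(0.326), 'tz': np.float64(-0.034), 'spin': np.float64(-0.001)} -> [ 0.5432 -0.0687  0.1997] 1.566
  {'tx': np.float64(-0.274), 'ty': np.float64(0.326), 'tz': np.float64(-0.034), 'spin': np.float64(-0.001)} -> [ 0.6406 -0.1514  0.2099] 1.5665
  {'tx': np.float64(-0.0), 'ty': np.float64(-0.0), 'tz': np.float64(0.39), 'spin': -0.0} -> [ 0.6406 -0.1514  0.0929] 1.5665
```

View pics/s10c.png

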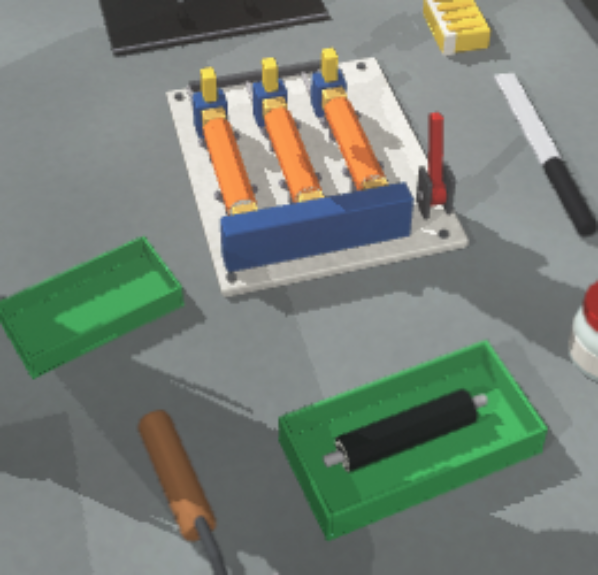

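All three rollers are held with their tails home, the worn roller is in the big tray, and the lever is upright. Now swing the lever down.

Call:
send_rows([
  {"tx": -0.274,"ty": 0.326,"tz": -0.034,"spin": 0},
  {"tx": -0.274,"ty": 0.326,"tz": -0.034,"spin": 0},
  {"tx": -0.274,"ty": 0.326,"tz": -0.034,"spin": 0},
  {"tx": -0.274,"ty": 0.326,"tz": -0.034,"spin": 0},
  {"tx": -0.274,"ty": 0.326,"tz": -0.034,"spin": 0},
], grip=40)

```text
clock: 50.42
eef_pos: [0.5449, -0.0715, 0.1995]
eef_rot: [0.0, 0.71, 0.704, -0.001]
wrist_force: [-0.6, 0.6, -0.2]
grip_width: 0.473
gripper_force: 0.0
```

Call:
send_rows([
  {"tx": -0.274,"ty": 0.326,"tz": -0.034,"spin": 0},
  {"tx": -0.274,"ty": 0.326,"tz": -0.034,"spin": 0},
  {"tx": -0.274,"ty": 0.326,"tz": -0.034,"spin": 0},
  {"tx": -0.274,"ty": 0.326,"tz": -0.034,"spin": 0},
  {"tx": -0.274,"ty": 0.326,"tz": -0.034,"spin": 0},
])

```text
clock: 50.83
eef_pos: [0.6414, -0.1527, 0.2094]
eef_rot: [-0.0, 0.71, 0.705, -0.001]
wrist_force: [-1.1, 0.3, 0.6]
grip_width: 0.471
gripper_force: 0.0
```

Call:
send_rows([
  {"tx": 0,"ty": 0,"tz": 0,"spin": 0},
  {"tx": 0,"ty": 0,"tz": 0,"spin": 0},
  {"tx": 0,"ty": 0,"tz": 0,"spin": 0},
  {"tx": 0,"ty": 0,"tz": 0,"spin": 0},
  {"tx": 0,"ty": 0,"tz": 0,"spin": 0},
])

```text
clock: 51.25
eef_pos: [0.6412, -0.1502, 0.2112]
eef_rot: [-0.0, 0.709, 0.706, 0.0]
wrist_force: [1.2, 0.4, -0.1]
grip_width: 0.469
gripper_force: 0.0
```

```bash
python3 -c "
from h import *
plan([(.6405,-.1515,.093,1.566)])"
```

```text
clock 51.25 at [ 0.6412 -0.1502  0.2112] yaw 1.5668
  {'tx': np.float64(-0.004), 'ty': np.float64(-0.002), 'tz': np.float64(0.394), 'spin': np.float64(0.002)} -> [ 0.6406 -0.1514  0.093 ] 1.5658
```

Call:
send_rows([
  {"tx": -0.004,"ty": -0.002,"tz": 0.1,"spin": 0},
  {"tx": -0.004,"ty": -0.002,"tz": 0.2,"spin": 0},
  {"tx": -0.004,"ty": -0.002,"tz": 0.3,"spin": 0},
  {"tx": -0.004,"ty": -0.002,"tz": 0.37,"spin": 0},
  {"tx": -0.004,"ty": -0.002,"tz": 0.394,"spin": 0},
])

```text
clock: 51.67
eef_pos: [0.6389, -0.1511, 0.0894]
eef_rot: [-0.002, 0.709, 0.706, -0.001]
wrist_force: [-0.1, 0.8, -0.8]
grip_width: 0.473
gripper_force: 0.0
```

Call:
send_rows([
  {"tx": 0,"ty": 0,"tz": 0,"spin": 0},
  {"tx": 0,"ty": 0,"tz": 0,"spin": 0},
  {"tx": 0,"ty": 0,"tz": 0,"spin": 0},
  {"tx": 0,"ty": 0,"tz": 0,"spin": 0},
  {"tx": 0,"ty": 0,"tz": 0,"spin": 0},
], grip=8)

```text
clock: 52.08
eef_pos: [0.6405, -0.1527, 0.0942]
eef_rot: [-0.0, 0.709, 0.705, 0.0]
wrist_force: [-5.8, 0.7, 2.2]
grip_width: 0.125
gripper_force: 59.3
```

Call:
send_rows([
  {"tx": 0.03,"ty": 0,"tz": 0.004,"spin": 0},
  {"tx": 0.066,"ty": 0,"tz": 0.014,"spin": 0},
  {"tx": 0.1,"ty": 0,"tz": 0.03,"spin": 0},
  {"tx": 0.131,"ty": 0,"tz": 0.05,"spin": 0},
  {"tx": 0.159,"ty": 0,"tz": 0.075,"spin": 0},
])

```text
clock: 52.5
eef_pos: [0.6408, -0.106, 0.0732]
eef_rot: [0.001, 0.709, 0.705, 0.0]
wrist_force: [-10.7, 0.8, 13.4]
grip_width: 0.126
gripper_force: 67.6
```

Call:
send_rows([
  {"tx": 0.024,"ty": 0,"tz": 0.029,"spin": 0},
  {"tx": 0.043,"ty": 0,"tz": 0.061,"spin": 0},
  {"tx": 0.055,"ty": 0,"tz": 0.088,"spin": 0},
  {"tx": 0.062,"ty": 0,"tz": 0.107,"spin": 0},
  {"tx": 0.065,"ty": 0,"tz": 0.119,"spin": 0},
])

```text
clock: 52.92
eef_pos: [0.6411, -0.0843, 0.0366]
eef_rot: [-0.001, 0.709, 0.706, 0.001]
wrist_force: [-18.8, 5.4, 48.6]
grip_width: 0.121
gripper_force: 74.5
```

Call:
send_rows([
  {"tx": 0,"ty": 0,"tz": 0,"spin": 0},
  {"tx": 0,"ty": 0,"tz": 0,"spin": 0},
  {"tx": 0,"ty": 0,"tz": 0,"spin": 0},
  {"tx": 0,"ty": 0,"tz": 0,"spin": 0},
  {"tx": 0,"ty": 0,"tz": 0,"spin": 0},
], grip=36)

```text
clock: 53.33
eef_pos: [0.6417, -0.0853, 0.035]
eef_rot: [0.0, 0.709, 0.705, 0.0]
wrist_force: [0.8, -0.3, -0.5]
grip_width: 0.42
gripper_force: 0.0
```

Call:
send_rows([
  {"tx": 0,"ty": 0,"tz": -0.1,"spin": 0},
  {"tx": 0,"ty": 0,"tz": -0.2,"spin": 0},
  {"tx": 0,"ty": 0,"tz": -0.32,"spin": 0},
  {"tx": 0,"ty": 0,"tz": -0.45,"spin": 0},
  {"tx": 0,"ty": 0,"tz": -0.55,"spin": 0},
])

```text
clock: 53.75
eef_pos: [0.6417, -0.0859, 0.2026]
eef_rot: [0.001, 0.709, 0.705, 0.001]
wrist_force: [0.9, -0.6, -0.1]
grip_width: 0.421
gripper_force: 0.0
```

```bash
python3 -c "
from h import *
plan([]);p=arm.camera('side');rollers(p,'roller1',.046);rollers(p,'worn1',.018)
cv2.imwrite('pics/s11c.png',cv2.resize(p['pixels'][220:360,230:420,::-1],None,fx=3,fy=3))"
```

```text
clock 53.75 at [ 0.6417 -0.0859  0.2026] yaw 1.5651
rect 0.82 462 [580.5 -73.9] [ 31.6 129.9] yaw 1.577
rect 0.79 528 [448.9 -70.8] [130.2  32.4] yaw 1.548
rect 0.81 1041 [ 523.7 -397.9] [146.8  34.6] yaw 0.114
rect 0.36 399 [379.9 548.4] [158.9  59.1] yaw 1.459
```

View pics/s11c.png

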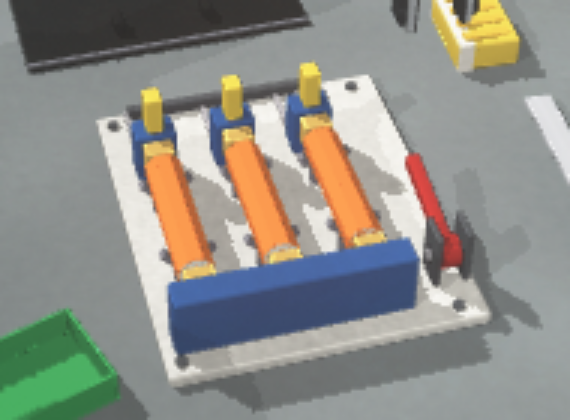

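```bash
python3 -c "
from h import *
p=arm.camera('side')
def cen(im):
    h=cv2.cvtColor(im,cv2.COLOR_RGB2HSV);m=(cv2.inRange(h,(0,150,70),(8,255,255))|cv2.inRange(h,(174,150,70),(180,255,255)))[255:325,350:400];a=np.argwhere(m);return a.mean(0)[::-1],a.min(0)[::-1],a.max(0)[::-1],len(a)
print(cen(p['pixels']),cen(cv2.imread('pics/side0.png')[:,:,::-1].copy()))
for th in (1.35,1.2,1.0): print(th,proj(p,[[.6405,-.155+.09*np.sin(th),.035+.09*np.cos(th)]]))"
```

```text
(array([23.89772727, 33.90340909]), array([15, 17]), array([33, 52]), 176) (array([24.20114943, 34.01724138]), array([16, 16]), array([33, 53]), 174)
1.35 [[365.68606528 271.34919263]]
1.2 [[366.59368435 268.38496744]]
1.0 [[368.21432417 265.510327  ]]
```

The lever matches its original down position, so I'm handing in.

```bash
python3 -c "
from cell import arm
print(arm.job_done())"
```

```text
the job is handed in; nothing more can be done
None
```

The job is handed in: all three orange rollers are held in their lanes with tails home, the worn roller is in the large scrap tray, and the lever is fully down by camera; the hand-in gave no verdict.

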